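# Fetch fallen castings from under the drying rack with the bench scoop

### The job

Two fresh plaster castings, a baluster and a finial, have rolled under the drying rack. They are still soft, so never touch them with the gripper: slide the bench scoop in under the rack's front lip, scoop both up and tip them gently, from low down, into the plywood tray. Then lay the scoop flat on the bench, and leave everything else where it stands.

Things in the scene. Friction and masses are not known exactly. Their poses are not given: they have to be found in the camera images.
- scoop: Sheet-aluminium bench scoop with a wooden handle, about 0.14 kg. Origin: centre of the pan's underside (z = 0 when flat on the bench); x forward to the blade's edge, y left, z up. Pan 150 mm long (x -75 to +75), 104 wide, floor 2 thick, bevelled to a sharp edge over the front 20 mm. Side walls 27 mm high back from x = 10, 13 mm high from there to x = 35; back wall 33 mm high at x = -75. Centre of mass near x = -48.
- scoop_grip (a point): Where to take the scoop's handle from above. The handle is a straight bar along the scoop's x, from 35 mm ahead of this point to 90 mm behind it, 24 mm wide, 30 mm tall; this point lies on its centre line, 135 mm behind the scoop's origin (210 mm behind the front edge) and 45 mm above its underside.
- scoop_tip (a point): Middle of the scoop's front edge, at the underside: 75 mm ahead of the scoop's origin. The castings roll: drawn back fast on a level or nose-down pan they run off over this edge; drawn slowly they stay, and with the nose 0.2 rad or more up they roll to the back wall. Nose down 0.3 rad they roll out.
- rack: Low drying rack, fixed: wire deck (wires 29 mm apart, one sees through it) on a timber frame, relief tiles on edge along its back, 230 mm high in all. Origin on the bench under its middle; x points from the open front in to the back, y along its length, z up. 380 mm long (y -190 to 190); legs 25 mm square at the corners, inner faces at y = +-165 mm. Open in front between the legs.
- rack_lip (a point): Middle of the lower front edge of the rack's lip (the overhang): 70 mm before the rack's origin (its x = -70 mm), 91 mm above the bench; the lip's top is 121 mm above the bench.
- rack_stop (a point): Middle of the rack's back stretcher: a steel rod 9 mm thick across the rack from leg to leg, its axis at the rack's x = +50 mm, 11.5 mm above the bench (7 mm gap below it). Castings pushed back come up against the rod; the scoop's edge then slides under them and on under the rod, up to 35 mm past its axis, before the scoop's side walls meet the rod.
- baluster: Casting to collect: small turned plaster baluster, white, 84 mm long, 36 mm over its end collars and belly, lying on its side under the rack, within 0.4 rad of along its length, free to roll. Origin on its axis at mid-length, 18 mm above what it lies on; x along its axis. 50 to 85 g.
- finial: Casting to collect: turned plaster finial with an acorn end, white, 66 mm long, 36 mm over its collar and its acorn, lying on its side under the rack, within 0.4 rad of along its length, free to roll. Origin on its axis at mid-length, 18 mm above what it lies on; x along its axis. 35 to 60 g.
- tray: Open plywood tray, fixed, 200 mm (its x) by 270 mm (its y) outside, 36 mm high, walls and floor 6 mm thick. Origin under its centre, on the bench.
- wax_tin: Round steel tin, 52 mm across, 50 mm high, standing under the rack among the castings, to be left alone. Origin: centre of its underside. The baluster, the finial and the tin stand in a row about 100 mm apart along the rack, in any order.
- mixing_bowl: Black rubber bowl, 120 mm across, 65 mm high, to be left alone. Origin: centre of its underside.
- sprayer: White pump sprayer with a green head, 100 mm across, 201 mm high, to be left alone. Origin: centre of its underside.
- jar: Amber glass jar with a steel lid, 68 mm across, 85 mm high, to be left alone. Origin: centre of its underside.
- mallet: Wooden carver's mallet standing on its head, 88 mm across, 200 mm high, to be left alone. Origin: centre of its underside.
- brush: Flat brush, 180 mm long, lying on the bench, to be left alone. Origin: centre of its underside.
- sanding_block: Cork sanding block 100 x 60 x 28 mm lying on the bench, to be left alone. Origin: centre of its underside.
Mind the look-alikes: they are no part of the job. What is shaped like the finial but blue or red is not meant.

How it is judged:
At the end, for the whole second after the job is handed in: Both castings lie at rest inside the tray (origins within its walls and less than 40 mm above its underside), and the scoop lies at rest flat on the bench (tilted less than 0.09 rad, its origin less than 12 mm up) (x of baluster in the frame of tray between -0.094 and 0.094 m and y of baluster in the frame of tray between -0.129 and 0.129 m and z of each of baluster, finial in the frame of tray below 0.04 m and linear speed of each of baluster, finial below 0.03 m/s and x of finial in the frame of tray between -0.094 and 0.094 m and y of finial in the frame of tray between -0.129 and 0.129 m and angle between scoop's own z axis and vertical below 0.09 rad and height (world z) of scoop below 0.012 m and linear speed of scoop below 0.02 m/s); the robot touches nothing.
It fails at once if the gripper or arm touches a casting (contact force between any of the fingers, the arm and baluster above 0.3 N or contact force between any of the fingers, the arm and finial above 0.3 N).
It fails at once if a casting is dropped or flung: it moves faster than 1.3 m/s (a fall of about 85 mm) (linear speed of any of baluster, finial above 1.3 m/s).
It fails at once if a bystander is pushed more than 30 mm from its place or knocked over (distance of any of wax_tin, mixing_bowl, sprayer, jar, mallet, brush, sanding_block from where it was at the start of the episode above 0.03 m).
It also fails if it takes over 72 s, if anything falls off the work surface, if the arm or the gripper's body presses on something with over 40 N, if the wrist force passes 120 N, or if a joint passes its speed limit or range.

### The arm

A 6-joint arm with a two-finger parallel gripper is mounted at the origin on the work surface. World frame = base frame: x ahead of the robot, y to its left, z up, the work surface at z = 0. Lengths are in m, angles in rad, forces in N, time in s.
With the tool pointing down it reaches from about 0.275 to 0.725 m from the base axis. Payload 15.9 kg.
Tool frame: the origin (TCP) lies between the finger pads; the fingertips stand 25 mm ahead of it and the grasp point (between the pads) lies 6 mm ahead of it (r.tips_ahead is the distance from the TCP to the fingertips, in m); z points along the fingers, y is the line along which they close (so a half turn about z gives the same grasp; the last joint's range is limited). The gripper opens to 85 mm and grips with 20 to 120 N. Pads are 22 mm wide; open, the fingers measure 114 mm over their backs; the gripper's body (76 mm by 85 mm) begins 54 mm behind the grasp point. The pads swing forward as they close: fully open they stand 13 mm farther back than shut.
Start: joints at [1.285, 0.213, -0.034, 1.323, 0, 1.571], TCP at [0.141, 0.48, 0.256] pointing down, gripper open.
Joint ranges: [-2.98, 2.98], [-0.74, 1.72], [-1.14, 1.35], [-2.1, 2.04], [-1.57, 1.44], [-3.14, 3.14]. Speed limits (rad/s): [1.89, 1.89, 2.39, 2.57, 3.14, 3.14].

### API

Orientations are given as a unit quaternion [x, y, z, w].
In Python, from cell import r, imaging gives the robot as it stands.
- The arm moves only by the tool carry_out, never from a script. Its argument "motion" is a list that holds one entry, the list of rows, each a list of 7 numbers: the shift along the tool's x, y, z each as a share of 300 mm, from -1 to 1, then the turn, a rotation vector about the tool's x, y, z each as a share of 120 degrees, from -1 to 1, then the gripper command: -1 is fully open, 1 is shut, values between are in proportion. A call has 1 to 5 rows; each row is the pose to reach, as a shift and turn from the pose commanded when the call began, along the tool's axes at that moment; what a row does not reach only later rows make up. A row lasts 1/12 s, in which the tool goes at most 41.7 mm and 7.16 degrees, less where a joint would pass 70% of its speed; a pose out of reach is approached as far as the arm can. A call with a number of a shift or a turn outside -1 to 1 is refused whole. A call with a gripper value outside its range is refused whole. The fingers move at their own pace and stop on an object; "grip_force" is the grip in N (left out, the last holds). Time passes only in rows, so rows that repeat a pose let the fingers close. It gives the time, the measured TCP pose, the force, the opening and the grip force at its end, in the units of the state.
- r.read_state(): the state, without advancing time (a new reading comes with each control period).
- imaging.read_camera(name): name is "scene" or "top" or "wrist"; returns (picture, depth): 384x512x3 uint8, red, green, blue; 384x512 float32, m along the optical axis (not along the pixel's ray), 0 where there is no reading.
- imaging.get_calibration(name): a dict with "camera_matrix" (3x3 intrinsics, pixels), "rvec" (rotation vector, rad) and "tvec" (3), from world to camera coordinates, as OpenCV has them. Camera axes: x right, y down, z forward; pixel columns grow to the right and rows downward; lengths in m; the calibration is good to about 2 mm. A picture is of the moment at which its call begins: read the wrist's pose just before it. get_calibration takes no time and is no camera call; for the wrist camera it gives the pose at the moment of the call.
- r.close_job(): hands the job in; it is judged then, once.
The state is a dict: "time_s": time; "joint_positions": joint angles; "qd": joint speeds; "joint_efforts": joint torques, N m; "position": TCP position; "tcp_rot": TCP orientation; "ft_force": force on the tool from outside, world axes, zero at the start; "ft_torque": the same for the moment, N m; "width": finger opening in m; "gripper_force": force on a finger pad.
Only numpy, scipy, OpenCV 4.12 (cv2) and the standard library are available. Lean on these libraries where they do the work, as an engineer would, in place of code of your own. Each camera call takes 0.05 s, during which the arm holds its last target. There are 200 camera calls.

## Working session

There is one attempt and no reset: what is moved stays moved. The work goes in short steps, Python scripts to look and compute and a tool call to move; the robot and the scene stay as the last step left them, time stands still between calls to the robot, and variables do not carry over. Pictures are saved under pics/ and viewed, at most 10 in all, crops included, and the job is handed in when it is done.

Besides the shell and the picture viewer there is one more tool, called after "Call:" by a JSON object that holds its "op" and its "data", one argument or row to a line. carry_out: Moves the arm, as the interface text tells. Its arguments: {"type":"object","properties":{"motion":{"type":"array"},"grip_force":{"type":"number"}},"required":["motion"]}

```bash
ls; mkdir -p pics; python3 - <<'E'
from cell import r, imaging
import cv2,numpy as np
s=r.read_state();print(s['time_s'],s['position'],s['tcp_rot'],s['width'])
for n in ['top','scene']:
    p,d=imaging.read_camera(n);np.savez(f'{n}0.npz',p=p,d=d)
    c=imaging.get_calibration(n);print(n,c)
    cv2.imwrite(f'pics/{n}0.png',cv2.resize(p[...,::-1],(800,600),interpolation=cv2.INTER_CUBIC))
E
```

```text
pics
0.0 [0.14087194 0.47941228 0.25581362] [ 1.42400068e-01  9.89809025e-01 -5.54106832e-04 -8.61674922e-05] 0.08528732438132659
top {'camera_matrix': array([[351.57530004,   0.        , 254.72017601],
       [  0.        , 351.57530004, 189.07138948],
       [  0.        ,   0.        ,   1.        ]]), 'rvec': array([ 2.19527389, -2.00192462,  0.21610913]), 'tvec': array([-0.0214105 ,  0.55294087,  1.11801965])}
scene {'camera_matrix': array([[492.37368464,   0.        , 253.44330621],
       [  0.        , 492.37368464, 184.55591771],
       [  0.        ,   0.        ,   1.        ]]), 'rvec': array([ 1.95737947,  1.63418429, -0.59501613]), 'tvec': array([-0.10402948, -0.38598117,  1.85986935])}
```

View pics/top0.png

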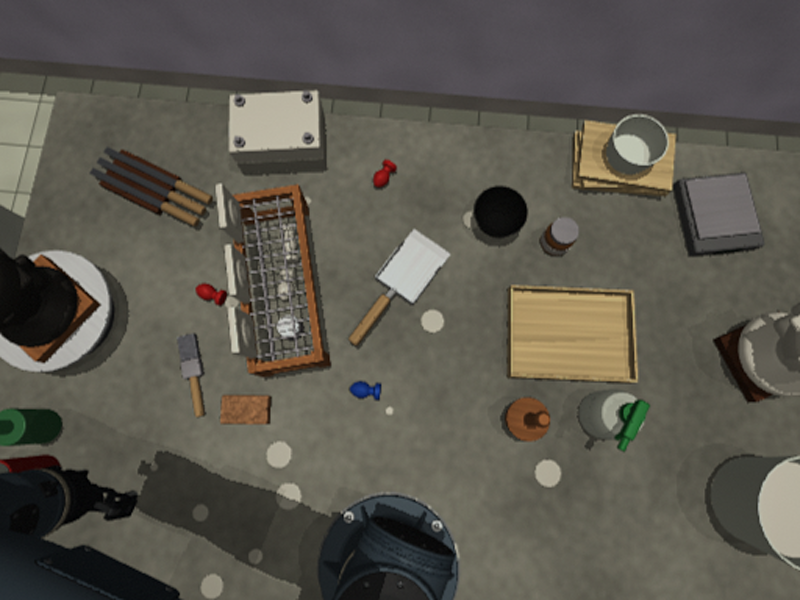

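View pics/scene0.png

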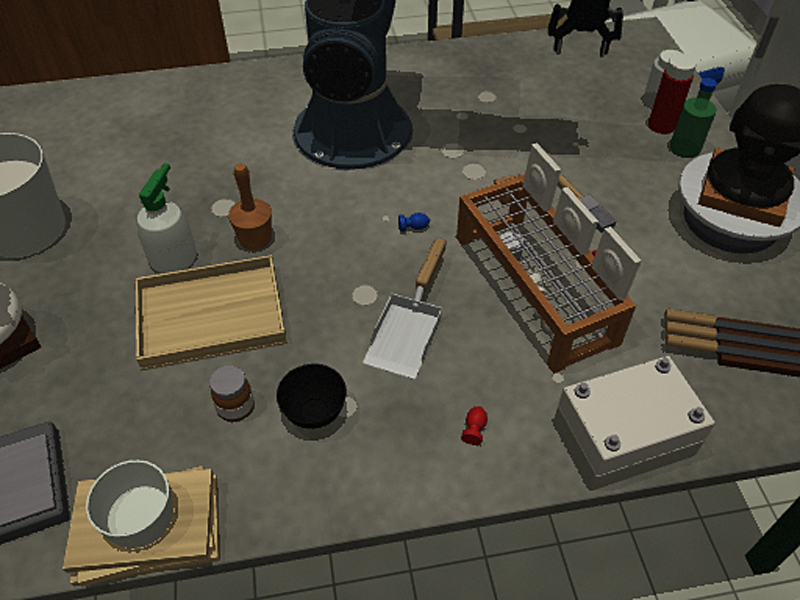

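The top view shows the rack at (280,280), open front facing right, with three things under its wires at (287,327), (287,285) and (290,240). The scoop is at (400,285) and the tray at (573,333). The look-alikes are blue (365,390) and red (385,173) and (210,293). The castings must be the white ones under the wires, so I'll measure those and take one close crop.

```bash
cat > h.py <<'E'
from cell import r, imaging
import cv2,numpy as np
from scipy.spatial.transform import Rotation as R
def world(d,c):
    K=c['camera_matrix'];Rm=cv2.Rodrigues(c['rvec'])[0];v,u=np.indices(d.shape)
    P=np.stack([(u-K[0,2])/K[0,0]*d,(v-K[1,2])/K[1,1]*d,d],-1)
    W=(P-np.ravel(c['tvec']))@Rm;W[d==0]=np.nan;return W
def pix(X,c):
    return cv2.projectPoints(np.float64(X).reshape(-1,3),c['rvec'],c['tvec'],c['camera_matrix'],None)[0][:,0]
E
python3 - <<'E'
from h import *
c=imaging.get_calibration('top');f=np.load('top0.npz');p,d=f['p'],f['d'];W=world(d,c)
print('table z',np.nanmedian(W[240:250,250:330,2]))
def box(u0,v0,u1,v1,z0,z1):  # in 800x600 px
    s=(slice(int(v0*.64),int(v1*.64)),slice(int(u0*.64),int(u1*.64)))
    w=W[s].reshape(-1,3);q=p[s].reshape(-1,3);m=(w[:,2]>z0)&(w[:,2]<z1);return w[m],q[m]
def rect(n,*a):
    w,_=box(*a);x=w[:,:2].astype(np.float32)*1000
    rr=cv2.minAreaRect(x);print(n,len(w),np.round(rr[0],1),np.round(rr[1],1),round(rr[2],1),'zmed',np.median(w[:,2]),'\n  ',np.round(cv2.boxPoints(rr)).tolist())
rect('lip/frame',225,180,335,380,.112,.130)
rect('handle',340,280,398,350,.045,.07)
rect('pan',365,220,460,310,.006,.05)
rect('tray',495,275,650,395,.02,.05)
rect('handle all',340,280,398,350,.02,.07)
for n,a in dict(bowl=(465,175,535,250),jar=(535,210,585,260),mallet=(500,390,555,445),blue=(340,370,390,405),block=(215,385,275,430)).items(): rect(n,*a,.012,.3)
w,q=box(240,190,318,370,.012,.06)
np.save('under.npy',w)
s=(slice(115,245),slice(135,215));cr=cv2.resize(p[s][...,::-1],(480,780),interpolation=cv2.INTER_CUBIC)
cr=cv2.rotate(cr,cv2.ROTATE_90_CLOCKWISE)
z=np.nan_to_num(W[s][...,2]);zz=cv2.applyColorMap((np.clip(z/.06,0,1)*255*(z<.07)).astype(np.uint8),cv2.COLORMAP_JET)
zz=cv2.rotate(cv2.resize(zz,(480,780),interpolation=cv2.INTER_NEAREST),cv2.ROTATE_90_CLOCKWISE)
out=np.vstack([cr,zz]);cv2.imwrite('pics/crop1.png',cv2.resize(out,(480,590)))
E
```

```text
table z 0.000732092540915849
lip/frame 1946 [558.6 286.3] [381.1 150.7] 14.9 zmed 0.12035849366334408 
   [[355.0, 310.0], [394.0, 165.0], [762.0, 262.0], [723.0, 408.0]]
handle 275 [497.   86.6] [ 24.  127.6] 59.6 zmed 0.059640651294298526 
   [[436.0, 109.0], [546.0, 44.0], [558.0, 65.0], [448.0, 129.0]]
pan 286 [643.    3.3] [215.1 214.9] 9.0 zmed 0.012569716644708667 
   [[520.0, 92.0], [554.0, -120.0], [766.0, -86.0], [732.0, 126.0]]
tray 703 [ 497.9 -352. ] [225.2 271.2] 2.7 zmed 0.03511512622790827 
   [[379.0, -222.0], [392.0, -493.0], [617.0, -482.0], [604.0, -211.0]]
handle all 334 [511.1  80.8] [ 47.  156.5] 71.3 zmed 0.05893153136943626 
   [[429.0, 84.0], [578.0, 33.0], [593.0, 78.0], [445.0, 128.0]]
bowl 711 [ 762.3 -176.4] [117.4 116.5] 41.0 zmed 0.03712263158440335 
   [[680.0, -171.0], [756.0, -259.0], [845.0, -182.0], [768.0, -94.0]]
jar 429 [ 720.6 -311. ] [64.7 63.8] 7.6 zmed 0.08338292183106338 
   [[684.0, -284.0], [693.0, -347.0], [757.0, -338.0], [748.0, -275.0]]
mallet 631 [ 318.3 -253.9] [83.1 86. ] 5.1 zmed 0.08591285506748712 
   [[273.0, -215.0], [281.0, -300.0], [364.0, -293.0], [356.0, -207.0]]
blue 163 [349.   82.8] [62.6 33.5] 89.2 zmed 0.03145909927945665 
   [[332.0, 52.0], [365.0, 51.0], [366.0, 114.0], [333.0, 114.0]]
block 587 [284.8 332.6] [ 58.4 101.5] 5.3 zmed 0.028408445841840574 
   [[251.0, 380.0], [260.0, 279.0], [319.0, 285.0], [309.0, 386.0]]
```

View pics/crop1.png

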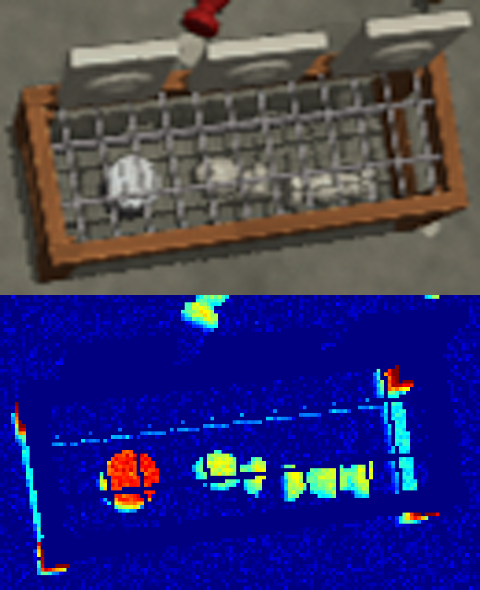

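The crop, rotated with world x running right, shows the tin at the left (130,480), the finial in the middle (230,470) and the baluster at the right (330,480). The rod shows as a dashed line behind them. Both castings are white and under the wires, so the choice holds. Next I'll get them in the rack frame and write a planner.

```bash
cat >> h.py <<'E'
RY=np.deg2rad(104.9);RO=np.array([.560,.281])
rx=np.array([np.cos(RY),np.sin(RY)]);ry=np.array([-rx[1],rx[0]])
def r2w(x,y): return RO+x*rx+y*ry
def tool(tip_or_grip,yaw,pitch,z,at='grip'):
    """scoop pose -> TCP pose. pitch>0 nose up. point given: 'grip' or 'tip' (xy), z = height of that point"""
    Rs=R.from_euler('ZY',[yaw,-pitch])
    g=np.array([*tip_or_grip,z])
    if at=='tip': g=g+Rs.apply([-.210,0,.045])
    Rt=Rs*R.from_matrix(np.diag([-1,1,-1.]))
    return g-Rt.apply([0,0,.006]),Rt
def fk(): s=r.read_state();return np.array(s['position']),R.from_quat(s['tcp_rot'])
def rows(start,targets):
    """targets: rows (p,R); prints calls of 5 rows each, each relative to end of the previous"""
    p0,R0=start
    for i in range(0,len(targets),5):
        out=[]
        for p,Rt in targets[i:i+5]:
            d=R0.inv().apply(p-p0)/.3;w=(R0.inv()*Rt).as_rotvec()/np.deg2rad(120)
            out.append([round(float(x),4)+0. for x in [*d,*w]])
        print(out);p0,R0=targets[min(i+4,len(targets)-1)]
    print('end',np.round(p0,4))
def interp(a,b,n):
    """n rows from tool pose a to b (excl. a), slerp"""
    d=(a[1].inv()*b[1]).as_rotvec()
    return [(a[0]+(b[0]-a[0])*k/n,a[1]*R.from_rotvec(d*k/n)) for k in range(1,n+1)]
E
python3 - <<'E'
from h import *
w=np.load('under.npy');q=(w[:,:2]-RO);L=np.c_[q@rx,q@ry]*1000;z=w[:,2]*1000
m=(L[:,0]<38)&(L[:,0]>-60)&(abs(L[:,1])<150)
from scipy.ndimage import label
for a,b in [(-150,-28),(-27,47),(48,110)]:
    k=m&(L[:,1]>a)&(L[:,1]<b);
    x=L[k];print(a,b,k.sum(),'min',x.min(0).round(),'max',x.max(0).round(),'med',np.median(x,0).round(),'zmax',np.percentile(z[k],95).round(),cv2.minAreaRect(x.astype(np.float32)))
rod=(L[:,0]>40)&(L[:,0]<62)&(z<22)&(abs(L[:,1])<150);print('rod',np.median(L[rod,0]),np.polyfit(L[rod,1],L[rod,0],1),np.median(z[rod]))
print(np.histogram(L[m,1],bins=np.arange(-150,120,10)))
s=fk();g=tool((.521,.073),np.deg2rad(-30.4),0,.045);up=(g[0]+[0,0,.20],g[1])
a=(np.array([.141,.479,.29]),s[1])
rows(s,interp(s,a,2)+interp(a,up,18))
E
```

```text
-150 -28 170 min [ -38. -139.] max [  9. -28.] med [-21. -92.] zmax 37.0 ((-17.8673095703125, -81.12090301513672), (113.31214904785156, 36.47018814086914), 80.51337432861328)
-27 47 112 min [-24. -27.] max [21. 30.] med [1. 4.] zmax 38.0 ((1.7063159942626953, -0.26564788818359375), (63.4821662902832, 34.25713348388672), 73.50813293457031)
48 110 124 min [-22.  73.] max [ 27. 110.] med [ 3. 96.] zmax 54.0 ((1.9656295776367188, 91.75985717773438), (36.844661712646484, 49.453765869140625), 84.48597717285156)
rod 47.2850069984003 [-3.12378729e-03  4.79819081e+01] 15.207581272428357
(array([ 0, 13, 29, 15,  9, 24, 23,  9, 15, 25,  0,  6, 27, 11, 15, 26, 21,
       16,  1,  0,  0,  0, 16, 23, 42, 43]), array([-150, -140, -130, -120, -110, -100,  -90,  -80,  -70,  -60,  -50,
        -40,  -30,  -20,  -10,    0,   10,   20,   30,   40,   50,   60,
         70,   80,   90,  100,  110]))
[[-0.0004, -0.0007, -0.0569, 0.0, 0.0, 0.0], [-0.0009, -0.0015, -0.1137, 0.0, 0.0, 0.0], [-0.0896, -0.0537, -0.1065, 0.0, 0.0, 0.0065], [-0.1783, -0.106, -0.0992, -0.0001, 0.0, 0.013], [-0.267, -0.1583, -0.0919, -0.0001, 0.0, 0.0195]]
[[-0.0908, -0.0486, 0.0073, 0.0, 0.0, 0.0065], [-0.1815, -0.0973, 0.0145, -0.0001, 0.0, 0.013], [-0.2723, -0.1459, 0.0218, -0.0001, 0.0, 0.0195], [-0.3631, -0.1945, 0.0291, -0.0001, 0.0, 0.026], [-0.4538, -0.2432, 0.0363, -0.0001, 0.0, 0.0325]]
[[-0.0939, -0.0424, 0.0072, 0.0, 0.0, 0.0065], [-0.1877, -0.0847, 0.0145, -0.0001, 0.0, 0.013], [-0.2816, -0.1271, 0.0217, -0.0001, 0.0, 0.0195], [-0.3755, -0.1694, 0.029, -0.0001, 0.0, 0.026], [-0.4693, -0.2118, 0.0362, -0.0001, 0.0, 0.0325]]
[[-0.0965, -0.0359, 0.0072, 0.0, 0.0, 0.0065], [-0.1931, -0.0718, 0.0145, -0.0001, 0.0, 0.013], [-0.2896, -0.1076, 0.0217, -0.0001, 0.0, 0.0195], [-0.3861, -0.1435, 0.0289, -0.0001, 0.0, 0.026], [-0.4826, -0.1794, 0.0362, -0.0001, 0.0, 0.0325]]
end [0.521 0.073 0.251]
```

Baluster at rack (-18,-95), finial at (2,-1), tin at (2,98). The heights (37, 38 and 54 mm) and the roughly 100 mm spacing fit the description. The rod is at x≈48, and 50 was expected. Now I'll approach above the handle.

Call:
{"op": "carry_out", "data": {
  "motion": [
    [[0,0,-0.057,0,0,0,-1],[0,0,-0.114,0,0,0,-1],[-0.09,-0.054,-0.107,0,0,0.0065,-1],[-0.178,-0.106,-0.1,0,0,0.013,-1],[-0.267,-0.158,-0.092,0,0,0.0195,-1]]
  ]
}}

```text
time_s: 0.52
position: [0.2048, 0.4109, 0.2837]
tcp_rot: [0.162, 0.987, -0.0, 0.0]
ft_force: [-0.5, 0.8, -1.1]
width: 0.0852
gripper_force: 0.0
```

Call:
{"op": "carry_out", "data": {
  "motion": [
    [[-0.09,-0.049,0.007,0,0,0.0065,-1],[-0.18,-0.097,0.0145,0,0,0.013,-1],[-0.272,-0.146,0.022,0,0,0.0195,-1],[-0.363,-0.195,0.029,0,0,0.026,-1],[-0.454,-0.243,0.036,0,0,0.0325,-1]]
  ]
}}

```text
time_s: 0.93
position: [0.3107, 0.2975, 0.2729]
tcp_rot: [0.196, 0.981, -0.0, -0.0]
ft_force: [0.2, 0.4, 0.0]
width: 0.0855
gripper_force: 0.0
```

Call:
{"op": "carry_out", "data": {
  "motion": [
    [[-0.094,-0.042,0.007,0,0,0.0065,-1],[-0.188,-0.085,0.0145,0,0,0.013,-1],[-0.282,-0.127,0.022,0,0,0.0195,-1],[-0.375,-0.169,0.029,0,0,0.026,-1],[-0.469,-0.212,0.036,0,0,0.0325,-1]]
  ]
}}

```text
time_s: 1.35
position: [0.4162, 0.1847, 0.262]
tcp_rot: [0.23, 0.973, -0.0, -0.0]
ft_force: [-0.4, 1.7, -0.3]
width: 0.0856
gripper_force: 0.0
```

Call:
{"op": "carry_out", "data": {
  "motion": [
    [[-0.096,-0.036,0.007,0,0,0.0065,-1],[-0.193,-0.072,0.0145,0,0,0.013,-1],[-0.29,-0.108,0.022,0,0,0.0195,-1],[-0.386,-0.143,0.029,0,0,0.026,-1],[-0.483,-0.179,0.036,0,0,0.0325,-1]]
  ]
}}

```text
time_s: 1.77
position: [0.5219, 0.0719, 0.2511]
tcp_rot: [0.263, 0.965, -0.0, -0.0]
ft_force: [-0.1, 0.5, 1.0]
width: 0.0852
gripper_force: 0.0
```

```bash
python3 - <<'E'
from h import *
s=fk();c=imaging.get_calibration('wrist');p,d=imaging.read_camera('wrist');W=world(d,c).reshape(-1,3)
m=(W[:,2]>.05)&(W[:,2]<.068)&(abs(W[:,0]-.5)<.1)&(abs(W[:,1]-.08)<.09);x=(W[m,:2]*1000).astype(np.float32)
print(m.sum(),cv2.minAreaRect(x),np.median(W[m,2]))
cv2.imwrite('pics/w1.png',p[...,::-1])
m=(W[:,2]>-.01)&(W[:,2]<.005)&(W[:,0]>.3);print(np.median(W[m,2]))
print(s[0])
E
```

```text
2393 ((470.8018798828125, 106.69781494140625), (33.70120620727539, 185.00643920898438), 53.867919921875) 0.059098198514288845
-0.00028983345117429197
[0.52186076 0.07194279 0.25113409]
```

View pics/w1.png

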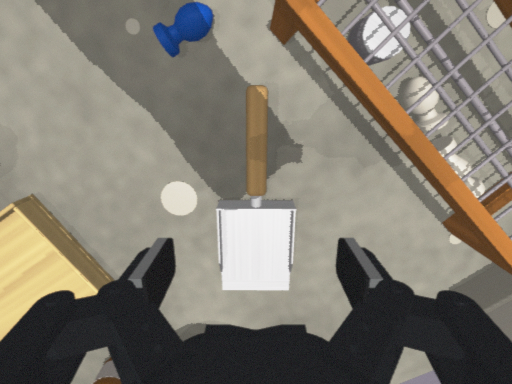

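The wrist view shows the handle upright and centred between the fingers at (257,140), with the pan ahead at (257,245) and the castings under the wires at upper right. I'll refine from this depth and plan the descent.

```bash
python3 - <<'E'
from h import *
s=fk();c=imaging.get_calibration('wrist');p,d=imaging.read_camera('wrist');W=world(d,c)
w=W[80:200,235:280].reshape(-1,3);w=w[(w[:,2]>.053)&(w[:,2]<.066)]
print(len(w),cv2.minAreaRect((w[:,:2]*1000).astype(np.float32)),np.median(w[:,2]))
w=W.reshape(-1,3);L=np.c_[(w[:,:2]-RO)@rx,(w[:,:2]-RO)@ry]*1000
m=(w[:,2]>.115)&(w[:,2]<.125)&(L[:,0]<-52)&(L[:,0]>-90)&(abs(L[:,1])<185)
ys=np.arange(-150,185,15);e=[(y,L[m&(abs(L[:,1]-y)<7),0].min()) for y in ys if (m&(abs(L[:,1]-y)<7)).sum()>5]
print(np.round(e).tolist(),np.polyfit(*np.array(e).T,1))
m=(abs(L[:,0]-49)<8)&(w[:,2]>.006)&(w[:,2]<.022)&(abs(L[:,1])<150);print('rod',m.sum(),np.polyfit(L[m,1],L[m,0],1),np.median(w[m,2]))
m=(w[:,2]>.02)&(w[:,2]<.045)&(L[:,0]>-60)&(L[:,0]<38)
for a,b in [(-145,-45),(-40,40)]:
    k=m&(L[:,1]>a)&(L[:,1]<b);print(k.sum(),L[k].min(0),L[k].max(0),np.median(L[k],0))
k=(w[:,2]>.044)&(w[:,2]<.056)&(L[:,0]>-60)&(L[:,0]<38)&(L[:,1]>50)&(L[:,1]<150);print('tin',k.sum(),L[k].min(0),L[k].max(0))
E
```

```text
2357 ((495.94781494140625, 88.14283752441406), (24.034629821777344, 122.82562255859375), 59.18855667114258) 0.05907838358719647
[[-150.0, -69.0], [-135.0, -69.0], [-120.0, -70.0], [-105.0, -70.0], [-90.0, -70.0], [-75.0, -69.0], [-60.0, -69.0], [-45.0, -70.0], [-30.0, -70.0], [-15.0, -70.0], [0.0, -70.0], [15.0, -70.0], [30.0, -70.0], [45.0, -70.0], [60.0, -70.0], [75.0, -70.0], [90.0, -70.0], [105.0, -70.0], [120.0, -70.0], [135.0, -70.0], [150.0, -70.0], [165.0, -70.0], [180.0, -70.0]] [-5.84144022e-04 -6.95567599e+01]
rod 1471 [7.79261364e-05 4.91366960e+01] 0.014430343230073975
783 [ -23.25855272 -140.25071345] [  1.67616106 -54.31123529] [-14.01139833 -91.3225385 ]
1180 [-20.56884262 -34.4035185 ] [19.17592795 29.90292601] [-1.67101721  2.18510607]
tin 1441 [-20.84454519  71.84051071] [ 27.03464031 119.87082939]
```

The rack pose holds (lip -69.6, rod 49.1). Baluster y≈-97, finial y≈-2, tin (3,96). Grip point is (0.5196,0.074), yaw -30.8°.

```bash
python3 - <<'E'
from h import *
s=fk();g=tool((.5196,.074),np.deg2rad(-30.8),0,.045);m=(g[0]+[0,0,.03],g[1])
rows(s,interp(s,m,6)+interp(m,g,4))
E
```

```text
[[0.0025, 0.0009, 0.0941, -0.0001, 0.0, 0.0002], [0.0051, 0.0017, 0.1881, -0.0002, -0.0001, 0.0005], [0.0076, 0.0026, 0.2822, -0.0003, -0.0001, 0.0007], [0.0102, 0.0034, 0.3762, -0.0004, -0.0002, 0.0009], [0.0127, 0.0043, 0.4703, -0.0005, -0.0002, 0.0011]]
[[0.0026, 0.0007, 0.0941, -0.0001, 0.0, 0.0002], [0.0026, 0.0008, 0.1191, -0.0001, 0.0, 0.0002], [0.0026, 0.0008, 0.1441, -0.0001, 0.0, 0.0002], [0.0026, 0.0008, 0.1691, -0.0001, 0.0, 0.0002], [0.0026, 0.0008, 0.1941, -0.0001, 0.0, 0.0002]]
end [0.5196 0.074  0.051 ]
```

Call:
{"op": "carry_out", "data": {
  "motion": [
    [[0.0025,0.001,0.094,0,0,0,-1],[0.005,0.002,0.188,0,0,0.0005,-1],[0.0075,0.0025,0.282,0,0,0.0005,-1],[0.01,0.0035,0.376,0,0,0.001,-1],[0.0125,0.0045,0.47,0,0,0.001,-1]]
  ]
}}

```text
time_s: 2.28
position: [0.518, 0.0767, 0.1092]
tcp_rot: [0.263, 0.965, -0.0, -0.0]
ft_force: [1.0, 0.4, -0.5]
width: 0.0853
gripper_force: 0.0
```

Call:
{"op": "carry_out", "data": {
  "motion": [
    [[0.0025,0.001,0.094,0,0,0,-1],[0.0025,0.001,0.119,0,0,0,-1],[0.0025,0.001,0.144,0,0,0,-1],[0.0025,0.001,0.169,0,0,0,-1],[0.0025,0.001,0.194,0,0,0,-1]]
  ]
}}

```text
time_s: 2.7
position: [0.519, 0.0773, 0.053]
tcp_rot: [0.263, 0.965, 0.0, 0.001]
ft_force: [0.2, -0.1, -1.1]
width: 0.0855
gripper_force: 0.0
```

Call:
{"op": "carry_out", "data": {
  "motion": [
    [[0,0,0,0,0,0,1],[0,0,0,0,0,0,1],[0,0,0,0,0,0,1],[0,0,0,0,0,0,1],[0,0,0,0,0,0,1]]
  ],
  "grip_force": 110
}}

```text
time_s: 3.12
position: [0.5184, 0.0771, 0.0528]
tcp_rot: [0.263, 0.965, 0.0, 0.0]
ft_force: [-0.1, -0.2, -0.4]
width: 0.0254
gripper_force: 0.0
```

Call:
{"op": "carry_out", "data": {
  "motion": [
    [[0,0,0,0,0,0,1],[0,0,0,0,0,0,1],[0,0,0,0,0,0,1],[0,0,0,0,0,0,1]]
  ]
}}

```text
time_s: 3.45
position: [0.5185, 0.0771, 0.0529]
tcp_rot: [0.263, 0.965, 0.0, 0.0]
ft_force: [-0.8, 0.1, 5.5]
width: 0.0223
gripper_force: 107.1
```

```bash
python3 - <<'E'
from h import *
s=fk();print(s[0],s[1].as_matrix().round(4).tolist(),r.read_state()['width'],r.read_state()['ft_force'])
zg=s[0][2]
t=r2w(-.110,-.097);e0=tool(t,np.deg2rad(92),0,0,'tip');print(e0[0])
up=(s[0]-s[1].apply([0,0,.06]),s[1])
e=(np.r_[e0[0][:2],zg+.06],e0[1])
T=interp(up,e,22)
a=interp(s,up,3)+T
rows(s,a)
E
```

```text
[0.518491   0.07705559 0.05287005] [[-0.8613, 0.508, 0.001], [0.5081, 0.8613, -0.0], [-0.0009, 0.0005, -1.0]] 0.022322917160593942 [-0.80589598  0.12258175  5.51226079]
[ 0.68935198 -0.01023156  0.051     ]
[[0.0, 0.0, -0.0667, 0.0, 0.0, 0.0], [0.0, 0.0, -0.1333, 0.0, 0.0, 0.0], [0.0, 0.0, -0.2, 0.0, 0.0, 0.0], [-0.029, 0.0018, -0.2, 0.0, 0.0, -0.0464], [-0.058, 0.0035, -0.1999, 0.0, 0.0, -0.0928]]
[[-0.0288, -0.0039, 0.0, 0.0, 0.0, -0.0464], [-0.0576, -0.0078, 0.0, 0.0, 0.0, -0.0928], [-0.0865, -0.0116, 0.0001, 0.0, 0.0001, -0.1392], [-0.1153, -0.0155, 0.0001, -0.0001, 0.0001, -0.1857], [-0.1441, -0.0194, 0.0001, -0.0001, 0.0001, -0.2321]]
[[-0.0237, -0.0169, 0.0, 0.0, 0.0, -0.0464], [-0.0473, -0.0338, 0.0, 0.0, 0.0, -0.0928], [-0.071, -0.0507, 0.0, 0.0, 0.0001, -0.1392], [-0.0947, -0.0676, 0.0001, -0.0001, 0.0001, -0.1857], [-0.1184, -0.0844, 0.0001, -0.0001, 0.0001, -0.2321]]
[[-0.013, -0.026, 0.0, 0.0, 0.0, -0.0464], [-0.0261, -0.052, 0.0, 0.0, 0.0, -0.0928], [-0.0391, -0.078, 0.0, 0.0, 0.0001, -0.1392], [-0.0522, -0.104, 0.0, -0.0001, 0.0001, -0.1857], [-0.0652, -0.13, 0.0, -0.0001, 0.0001, -0.2321]]
[[0.0006, -0.0291, 0.0, 0.0, 0.0, -0.0464], [0.0012, -0.0581, 0.0, 0.0, 0.0, -0.0928], [0.0018, -0.0872, 0.0, 0.0, 0.0001, -0.1392], [0.0024, -0.1163, 0.0, -0.0001, 0.0001, -0.1857], [0.0031, -0.1454, 0.0, -0.0001, 0.0001, -0.2321]]
end [ 0.6894 -0.0102  0.1129]
```

Call:
{"op": "carry_out", "data": {
  "motion": [
    [[0,0,-0.067,0,0,0,1],[0,0,-0.133,0,0,0,1],[0,0,-0.2,0,0,0,1],[-0.029,0.002,-0.2,0,0,-0.046,1],[-0.058,0.0035,-0.2,0,0,-0.093,1]]
  ]
}}

```text
time_s: 3.87
position: [0.5344, 0.0693, 0.1138]
tcp_rot: [0.166, 0.986, 0.0, 0.001]
ft_force: [-0.4, 1.0, -2.1]
width: 0.0225
gripper_force: 108.1
```

Call:
{"op": "carry_out", "data": {
  "motion": [
    [[-0.029,-0.004,0,0,0,-0.0464,1],[-0.058,-0.008,0,0,0,-0.0928,1],[-0.0865,-0.012,0,0,0,-0.139,1],[-0.115,-0.0155,0,0,0,-0.186,1],[-0.144,-0.019,0,0,0,-0.232,1]]
  ]
}}

```text
time_s: 4.28
position: [0.5727, 0.0492, 0.1123]
tcp_rot: [-0.076, 0.997, 0.0, -0.0]
ft_force: [-0.0, -0.7, -1.9]
width: 0.0225
gripper_force: 108.1
```

Call:
{"op": "carry_out", "data": {
  "motion": [
    [[-0.024,-0.017,0,0,0,-0.0464,1],[-0.047,-0.034,0,0,0,-0.0928,1],[-0.071,-0.051,0,0,0,-0.139,1],[-0.095,-0.068,0,0,0,-0.186,1],[-0.118,-0.084,0,0,0,-0.232,1]]
  ]
}}

```text
time_s: 4.7
position: [0.6115, 0.0294, 0.1122]
tcp_rot: [-0.314, 0.949, 0.0, -0.0]
ft_force: [0.1, -0.1, -1.2]
width: 0.0229
gripper_force: 108.1
```

Call:
{"op": "carry_out", "data": {
  "motion": [
    [[-0.013,-0.026,0,0,0,-0.0464,1],[-0.026,-0.052,0,0,0,-0.0928,1],[-0.039,-0.078,0,0,0,-0.139,1],[-0.052,-0.104,0,0,0,-0.186,1],[-0.065,-0.13,0,0,0,-0.232,1]]
  ]
}}

```text
time_s: 5.12
position: [0.6503, 0.0096, 0.1122]
tcp_rot: [-0.533, 0.846, 0.0, -0.0]
ft_force: [0.2, 0.5, -1.0]
width: 0.0224
gripper_force: 108.1
```

Call:
{"op": "carry_out", "data": {
  "motion": [
    [[0.0005,-0.029,0,0,0,-0.0464,1],[0.001,-0.058,0,0,0,-0.0928,1],[0.002,-0.087,0,0,0,-0.139,1],[0.0025,-0.116,0,0,0,-0.186,1],[0.003,-0.145,0,0,0,-0.232,1]]
  ]
}}

```text
time_s: 5.53
position: [0.689, -0.0102, 0.1122]
tcp_rot: [0.721, -0.693, -0.0, 0.0]
ft_force: [0.4, 0.8, -3.0]
width: 0.0225
gripper_force: 108.1
```

```bash
sed -i "s/\[-.210,0,.045\]/[-.2125,0,.0469]/" h.py; cat >> h.py <<'E'
def T(x,y,yaw,pitch,z=0): return tool(r2w(x/1000,y/1000),np.deg2rad(yaw),pitch,z/1000,'tip')
def path(start,wp):
    """wp: list of (n rows, pose)"""
    out=[];a=start
    for n,b in wp: out+=interp(a,b,n);a=b
    rows(start,out)
def status():
    s=fk();f=s[1].apply([-1,0,0]);tip=s[0]+s[1].apply([0,0,.006])+s[1].apply([-.2125,0,.0469])
    st=r.read_state();print(st['time_s'],s[0].round(4),'yaw',np.rad2deg(np.arctan2(f[1],f[0])).round(2),'pitch',np.arcsin(f[2]).round(4),'tip rack',((tip[:2]-RO)@rx*1000).round(1),((tip[:2]-RO)@ry*1000).round(1),'tipz',(tip[2]*1000).round(1),'F',st['ft_force'].round(1),'q',np.round(st['joint_positions'],2),'w',round(st['width'],4));return s
E
python3 - <<'E'
from h import *
s=status()
p,d=imaging.read_camera('top')
c=imaging.get_calibration('top');W=world(d,c);w=W.reshape(-1,3);L=np.c_[(w[:,:2]-RO)@rx,(w[:,:2]-RO)@ry]*1000
cv2.imwrite('pics/t2.png',cv2.resize(p[60:260,110:330][...,::-1],(660,600)))
b=T(-110,-97,92,0,0)
path(s,[(5,T(-110,-97,92,0,15)),(5,T(-110,-97,92,0,0))])
E
```

```text
5.5333 [ 0.689  -0.0102  0.1122] yaw 92.26 pitch -0.0001 tip rack -107.3 -96.3 tipz 59.3 F [ 0.4  0.8 -3. ] q [-0.01  0.66  0.29  1.19 -0.   -1.63] w 0.0225
[[0.0017, -0.0002, 0.0295, 0.0, 0.0, 0.0004], [0.0034, -0.0004, 0.059, 0.0001, 0.0, 0.0009], [0.005, -0.0006, 0.0886, 0.0001, 0.0, 0.0013], [0.0067, -0.0008, 0.1181, 0.0001, 0.0, 0.0018], [0.0084, -0.001, 0.1476, 0.0002, 0.0, 0.0022]]
[[0.0, 0.0, 0.01, 0.0, 0.0, 0.0], [0.0, 0.0, 0.02, 0.0, 0.0, 0.0], [0.0, 0.0, 0.03, 0.0, 0.0, 0.0], [0.0, 0.0, 0.04, 0.0, 0.0, 0.0], [0.0, 0.0, 0.05, 0.0, 0.0, 0.0]]
end [ 0.6894 -0.0127  0.0529]
```

View pics/t2.png

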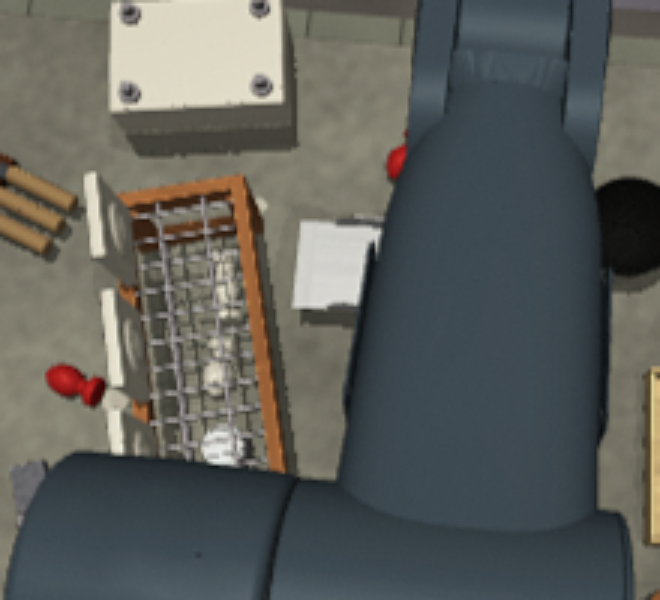

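The pan hangs level in front of the rack gap, with its front edge at (300,265) in the crop and the castings opposite. Next I lower it to the bench and check the pan's pose.

Call:
{"op": "carry_out", "data": {
  "motion": [
    [[0.0015,0,0.03,0,0,0,1],[0.0035,0,0.06,0,0,0.001,1],[0.005,0,0.09,0,0,0.001,1],[0.0065,-0.001,0.118,0,0,0.002,1],[0.0085,-0.001,0.148,0,0,0.002,1]]
  ]
}}

```text
time_s: 6.0
position: [0.6886, -0.0123, 0.0667]
tcp_rot: [0.717, -0.697, -0.0, 0.0]
ft_force: [-0.2, -1.1, -1.1]
width: 0.0223
gripper_force: 107.9
```

Call:
{"op": "carry_out", "data": {
  "motion": [
    [[0,0,0.01,0,0,0,1],[0,0,0.02,0,0,0,1],[0,0,0.03,0,0,0,1],[0,0,0.04,0,0,0,1],[0,0,0.05,0,0,0,1]]
  ]
}}

```text
time_s: 6.42
position: [0.6894, -0.0125, 0.053]
tcp_rot: [0.718, -0.696, 0.0, -0.0]
ft_force: [0.3, -6.4, 9.1]
width: 0.0224
gripper_force: 109.6
```

```bash
python3 - <<'E'
from h import *
s=status()
p,d=imaging.read_camera('top');c=imaging.get_calibration('top');w=world(d,c).reshape(-1,3);q=p.reshape(-1,3).astype(int)
L=np.c_[(w[:,:2]-RO)@rx,(w[:,:2]-RO)@ry]*1000
m=(q.min(1)>140)&(L[:,0]>-200)&(L[:,0]<-75)&(L[:,1]>-170)&(L[:,1]<-20)&(w[:,2]<.03)
print(m.sum(),L[m].min(0),L[m].max(0),np.median(w[m,2]),cv2.boxPoints(cv2.minAreaRect(L[m].astype(np.float32))).round().tolist())
path(s,[(3,T(-95,-97,94,0,-.5)),(12,T(-20,-97,101,0,-.5)),(10,T(30,-97,104,0,-.5)),(15,T(80,-97,104.9,0,-.5))])
E
```

```text
6.4167 [ 0.6894 -0.0125  0.053 ] yaw 91.74 pitch -0.0001 tip rack -110.0 -98.0 tipz 0.1 F [ 0.3 -6.4  9.1] q [-0.02  0.7   0.2   1.07 -0.   -1.62] w 0.0224
588 [-198.77335719 -150.49745077] [-99.57479632 -41.3871125 ] 0.0029268438784809006 [[-203.0, -134.0], [-126.0, -156.0], [-96.0, -52.0], [-173.0, -30.0]]
[[-0.0162, -0.0045, 0.0007, -0.0001, 0.0, -0.0063], [-0.0324, -0.009, 0.0013, -0.0002, 0.0, -0.0125], [-0.0486, -0.0134, 0.002, -0.0003, -0.0001, -0.0188], [-0.0696, -0.0159, 0.002, -0.0003, -0.0001, -0.0237], [-0.0906, -0.0183, 0.002, -0.0003, -0.0001, -0.0285]]
[[-0.0208, -0.0037, 0.0, 0.0, 0.0, -0.0049], [-0.0417, -0.0074, 0.0, 0.0, 0.0, -0.0097], [-0.0625, -0.011, 0.0, 0.0, 0.0, -0.0146], [-0.0833, -0.0147, 0.0, 0.0, 0.0, -0.0194], [-0.1041, -0.0184, 0.0, 0.0, 0.0, -0.0243]]
[[-0.0206, -0.0047, 0.0, 0.0, 0.0, -0.0049], [-0.0412, -0.0095, 0.0, 0.0, 0.0, -0.0097], [-0.0618, -0.0142, 0.0, 0.0, 0.0, -0.0146], [-0.0825, -0.0189, 0.0, 0.0, 0.0, -0.0194], [-0.1031, -0.0237, 0.0, 0.0, 0.0, -0.0243]]
[[-0.0167, -0.0026, 0.0, 0.0, 0.0, -0.0025], [-0.0335, -0.0051, 0.0, 0.0, 0.0, -0.005
[... 328 characters left out ...]
, 0.0, -0.0125]]
[[-0.0111, -0.0006, 0.0, 0.0, 0.0, -0.0005], [-0.0222, -0.0011, 0.0, 0.0, 0.0, -0.001], [-0.0333, -0.0017, 0.0, 0.0, 0.0, -0.0015], [-0.0445, -0.0023, 0.0, 0.0, 0.0, -0.002], [-0.0556, -0.0028, 0.0, 0.0, 0.0, -0.0025]]
[[-0.0111, -0.0006, 0.0, 0.0, 0.0, -0.0005], [-0.0222, -0.0013, 0.0, 0.0, 0.0, -0.001], [-0.0333, -0.0019, 0.0, 0.0, 0.0, -0.0015], [-0.0444, -0.0025, 0.0, 0.0, 0.0, -0.002], [-0.0556, -0.0031, 0.0, 0.0, 0.0, -0.0025]]
[[-0.0111, -0.0007, 0.0, 0.0, 0.0, -0.0005], [-0.0222, -0.0014, 0.0, 0.0, 0.0, -0.001], [-0.0333, -0.0021, 0.0, 0.0, 0.0, -0.0015], [-0.0444, -0.0027, 0.0, 0.0, 0.0, -0.002], [-0.0555, -0.0034, 0.0, 0.0, 0.0, -0.0025]]
end [0.6878 0.1779 0.0524]
```

The pan's edge sits at about (-111,-104) and yaw ~89.5°, so it is turned about -2° in the grip. I'll compensate for that.

```bash
sed -i "s/    Rt=Rs\*R/    Rt=R.from_euler('z',OFF)*Rs*R/; s/^RY=/OFF=np.deg2rad(2.0)\nRY=/" h.py
sed -i "s/s=fk();f=s\[1\].apply(\[-1,0,0\])/s=fk();s0=s;s=(s[0],R.from_euler('z',-OFF)*s[1]);f=s[1].apply([-1,0,0])/; s/;return s$/;return s0/" h.py
python3 - <<'E'
from h import *
s=status()
path(s,[(5,T(-95,-97,95,0,-.5)),(10,T(-30,-97,101,0,-.5)),(10,T(25,-97,104,0,-.5))])
E
```

```text
6.4667 [ 0.6895 -0.0126  0.0528] yaw 89.73 pitch -0.0002 tip rack -112.0 -105.2 tipz -0.1 F [-1.8  2.7  6.4] q [-0.02  0.7   0.2   1.07 -0.   -1.62] w 0.0227
[[-0.0099, -0.0051, 0.0003, -0.0001, 0.0, -0.0088], [-0.0198, -0.0102, 0.0005, -0.0001, 0.0, -0.0176], [-0.0297, -0.0154, 0.0008, -0.0002, -0.0001, -0.0263], [-0.0396, -0.0205, 0.0011, -0.0003, -0.0001, -0.0351], [-0.0495, -0.0256, 0.0014, -0.0003, -0.0001, -0.0439]]
[[-0.0216, -0.0044, 0.0, 0.0, 0.0, -0.005], [-0.0432, -0.0089, 0.0, 0.0, 0.0, -0.01], [-0.0648, -0.0133, 0.0, 0.0, 0.0, -0.015], [-0.0864, -0.0177, 0.0, 0.0, 0.0, -0.02], [-0.108, -0.0222, 0.0, 0.0, 0.0, -0.025]]
[[-0.0213, -0.0056, 0.0, 0.0, 0.0, -0.005], [-0.0427, -0.0111, 0.0, 0.0, 0.0, -0.01], [-0.064, -0.0167, 0.0, 0.0, 0.0, -0.015], [-0.0853, -0.0222, 0.0, 0.0, 0.0, -0.02], [-0.1066, -0.0278, 0.0, 0.0, 0.0, -0.025]]
[[-0.0183, -0.0031, 0.0, 0.0, 0.0, -0.0025], [-0.0366, -0.0062, 0.0, 0.0, 0.0, -0.005], [-0.0549, -0.0093, 0.0, 0.0, 0.0, -0.0075], [-0.0732, -0.0124, 0.0, 0.0, 0.0, -0.01], [-0.0915, -0.0155, 0.0, 0.0, 0.0, -0.0125]]
[[-0.0182, -0.0036, 0.0, 0.0, 0.0, -0.0025], [-0.0364, -0.0072, 0.0, 0.0, 0.0, -0.005], [-0.0546, -0.0107, 0.0, 0.0, 0.0, -0.0075], [-0.0728, -0.0143, 0.0, 0.0, 0.0, -0.01], [-0.091, -0.0179, 0.0, 0.0, 0.0, -0.0125]]
end [0.6987 0.1239 0.0524]
```

Call:
{"op": "carry_out", "data": {
  "motion": [
    [[-0.01,-0.005,0,0,0,-0.009,1],[-0.02,-0.01,0.0005,0,0,-0.018,1],[-0.03,-0.015,0.001,0,0,-0.026,1],[-0.04,-0.0205,0.001,0,0,-0.035,1],[-0.05,-0.0255,0.001,0,0,-0.044,1]]
  ]
}}

```text
time_s: 6.88
position: [0.6969, 0.0029, 0.0531]
tcp_rot: [0.75, -0.662, 0.0, -0.0]
ft_force: [-0.5, -2.2, 5.1]
width: 0.0227
gripper_force: 108.8
```

Call:
{"op": "carry_out", "data": {
  "motion": [
    [[-0.0215,-0.0045,0,0,0,-0.005,1],[-0.043,-0.009,0,0,0,-0.01,1],[-0.065,-0.0135,0,0,0,-0.015,1],[-0.086,-0.018,0,0,0,-0.02,1],[-0.108,-0.022,0,0,0,-0.025,1]]
  ]
}}

```text
time_s: 7.3
position: [0.6994, 0.036, 0.0531]
tcp_rot: [0.767, -0.642, 0.0, -0.0]
ft_force: [0.1, -3.7, 4.9]
width: 0.0228
gripper_force: 108.9
```

Call:
{"op": "carry_out", "data": {
  "motion": [
    [[-0.0215,-0.0055,0,0,0,-0.005,1],[-0.043,-0.011,0,0,0,-0.01,1],[-0.064,-0.0165,0,0,0,-0.015,1],[-0.085,-0.022,0,0,0,-0.02,1],[-0.1065,-0.028,0,0,0,-0.025,1]]
  ]
}}

```text
time_s: 7.72
position: [0.7021, 0.0689, 0.0531]
tcp_rot: [0.783, -0.622, 0.0, -0.0]
ft_force: [-0.4, -3.1, 4.4]
width: 0.0225
gripper_force: 109.0
```

Call:
{"op": "carry_out", "data": {
  "motion": [
    [[-0.018,-0.003,0,0,0,-0.0025,1],[-0.0365,-0.006,0,0,0,-0.005,1],[-0.055,-0.009,0,0,0,-0.0075,1],[-0.073,-0.0125,0,0,0,-0.01,1],[-0.0915,-0.0155,0,0,0,-0.0125,1]]
  ]
}}

```text
time_s: 8.13
position: [0.7005, 0.0967, 0.0531]
tcp_rot: [0.791, -0.612, 0.001, -0.0]
ft_force: [0.4, -3.9, 5.2]
width: 0.0226
gripper_force: 108.8
```

Call:
{"op": "carry_out", "data": {
  "motion": [
    [[-0.018,-0.0035,0,0,0,-0.0025,1],[-0.0365,-0.007,0,0,0,-0.005,1],[-0.0545,-0.0105,0,0,0,-0.0075,1],[-0.073,-0.0145,0,0,0,-0.01,1],[-0.091,-0.018,0,0,0,-0.0125,1]]
  ]
}}

```text
time_s: 8.55
position: [0.6988, 0.1245, 0.0531]
tcp_rot: [0.799, -0.601, 0.001, -0.0]
ft_force: [0.9, -4.7, 6.8]
width: 0.0224
gripper_force: 109.0
```

```bash
cat >> h.py <<'E'
def rackpic(name,view=True):
    p,d=imaging.read_camera('top');c=imaging.get_calibration('top');w=world(d,c)
    W=w.reshape(-1,3);L=np.c_[(W[:,:2]-RO)@rx,(W[:,:2]-RO)@ry].reshape(*d.shape,2)*1000
    # orthorectified: 3 px/mm-ish map sampled at z=0.03 plane, rack frame x -130..90 (down->up), y 170..-170
    ys,xs=np.meshgrid(np.arange(170,-170,-.5),np.arange(90,-160,-.5))
    g=RO+(xs[...,None]*rx+ys[...,None]*ry)/1000
    uv=pix(np.concatenate([g,np.full((*xs.shape,1),.03)],-1),c).reshape(*xs.shape,2).astype(np.float32)
    im=cv2.remap(p[...,::-1],uv[...,0],uv[...,1],cv2.INTER_CUBIC)
    z=cv2.remap(w[...,2].astype(np.float32),uv[...,0],uv[...,1],cv2.INTER_NEAREST)
    if view: cv2.imwrite(f'pics/{name}.png',im)
    return im,z,L,w
E
python3 - <<'E'
from h import *
s=status();im,z,L,w=rackpic('in1')
m=(w[...,2]>.022)&(w[...,2]<.05)&(L[...,0]>-60)&(L[...,0]<48)
for a,b in [(-150,-47),(-44,45)]:
    k=m&(L[...,1]>a)&(L[...,1]<b);print(k.sum(),L[k].min(0).round(),L[k].max(0).round(),np.median(L[k],0).round(1),np.percentile(w[k][:,2],90)) if k.sum() else print(0)
path(s,[(14,T(80,-97,104.9,0,-.5)),(1,T(80,-97,104.9,0,-.5))])
E
```

```text
8.55 [0.6988 0.1245 0.0531] yaw 104.09 pitch -0.0007 tip rack 25.5 -97.0 tipz 0.1 F [ 0.9 -4.7  6.8] q [ 0.18  0.74  0.27  1.1  -0.   -1.68] w 0.0224
161 [  12. -139.] [ 45. -54.] [ 27.5 -93.6] 0.03607446684390359
26 [  4. -35.] [21. 27.] [12.9  5.2] 0.03445958209980007
[[-0.013, -0.001, 0.0002, 0.0, 0.0, -0.0005], [-0.0259, -0.002, 0.0003, -0.0001, 0.0, -0.001], [-0.0389, -0.003, 0.0005, -0.0001, -0.0001, -0.0015], [-0.0518, -0.004, 0.0007, -0.0001, -0.0001, -0.0019], [-0.0648, -0.005, 0.0008, -0.0001, -0.0001, -0.0024]]
[[-0.0129, -0.0011, 0.0002, 0.0, 0.0, -0.0005], [-0.0259, -0.0021, 0.0003, -0.0001, 0.0, -0.001], [-0.0388, -0.0032, 0.0005, -0.0001, -0.0001, -0.0015], [-0.0518, -0.0043, 0.0007, -0.0001, -0.0001, -0.0019], [-0.0647, -0.0054, 0.0008, -0.0001, -0.0001, -0.0024]]
[[-0.0129, -0.0011, 0.0002, 0.0, 0.0, -0.0005], [-0.0259, -0.0023, 0.0003, -0.0001, 0.0, -0.001], [-0.0388, -0.0034, 0.0005, -0.0001, -0.0001, -0.0015], [-0.0518, -0.0045, 0.0007, -0.0001, -0.0001, -0.0019], [-0.0518, -0.0045, 0.0007, -0.0001, -0.0001, -0.0019]]
end [0.6878 0.1779 0.0524]
```

View pics/in1.png

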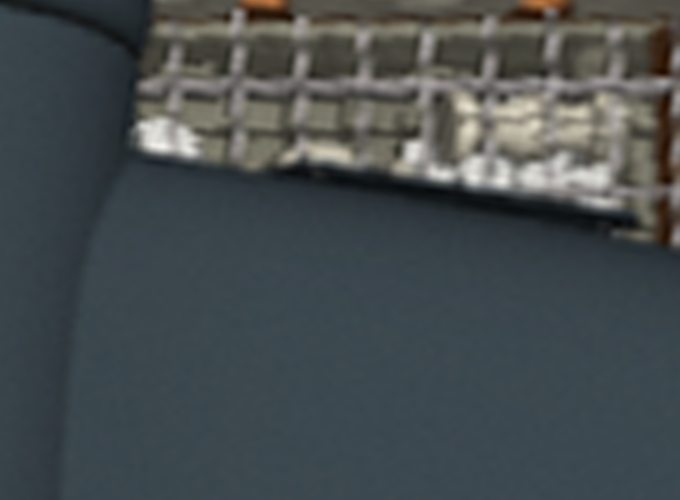

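The picture shows the baluster at (530,125), rolled back to the rod with the blade's edge behind it. The finial (320,155) and the tin (165,135) are untouched. Now I slide the scoop under.

Call:
{"op": "carry_out", "data": {
  "motion": [
    [[-0.013,-0.001,0,0,0,-0.0005,1],[-0.026,-0.002,0,0,0,-0.001,1],[-0.039,-0.003,0,0,0,-0.0015,1],[-0.052,-0.004,0,0,0,-0.002,1],[-0.065,-0.005,0,0,0,-0.0025,1]]
  ]
}}

```text
time_s: 9.02
position: [0.6949, 0.1435, 0.0531]
tcp_rot: [0.801, -0.599, 0.001, -0.0]
ft_force: [0.5, -4.8, 5.3]
width: 0.0225
gripper_force: 109.0
```

Call:
{"op": "carry_out", "data": {
  "motion": [
    [[-0.013,-0.001,0,0,0,-0.0005,1],[-0.026,-0.002,0,0,0,-0.001,1],[-0.039,-0.003,0,0,0,-0.0015,1],[-0.052,-0.0045,0,0,0,-0.002,1],[-0.065,-0.0055,0,0,0,-0.0025,1]]
  ]
}}

```text
time_s: 9.43
position: [0.691, 0.1627, 0.0531]
tcp_rot: [0.802, -0.597, 0.001, -0.0]
ft_force: [0.7, -3.5, 4.9]
width: 0.0228
gripper_force: 108.8
```

Call:
{"op": "carry_out", "data": {
  "motion": [
    [[-0.012,-0.001,0,0,0,-0.0005,1],[-0.024,-0.002,0,0,0,-0.001,1],[-0.036,-0.003,0,0,0,-0.0015,1],[-0.046,-0.004,0,0,0,-0.002,1],[-0.048,-0.0045,0,0,0,-0.002,1]]
  ]
}}

```text
time_s: 9.85
position: [0.688, 0.1772, 0.0531]
tcp_rot: [0.804, -0.595, 0.0, -0.0]
ft_force: [-0.5, -4.8, 5.8]
width: 0.0229
gripper_force: 109.0
```

```bash
python3 - <<'E'
from h import *
s=status();im,z,L,w=rackpic('in2',False)
m=(w[...,2]>.022)&(w[...,2]<.05)&(L[...,0]>-60)&(L[...,0]<62)
for a,b in [(-150,-47),(-44,45)]:
    k=m&(L[...,1]>a)&(L[...,1]<b);print(k.sum(),L[k].min(0).round(),L[k].max(0).round(),np.median(L[k],0).round(1),np.percentile(w[k][:,2],90)) if k.sum() else print(0)
# nose up .025 about heel, then slow retreat
def H(x,th): return T(x,-97,104.9,th,150*np.sin(th)+.3)
path(s,[(5,H(79,.02)),(3,H(77,.02)),(12,H(60,.02)),(15,H(38,.02))])
E
```

```text
9.85 [0.688  0.1772 0.0531] yaw 104.94 pitch -0.0006 tip rack 79.2 -96.9 tipz 0.1 F [-0.5 -4.8  5.8] q [ 0.25  0.74  0.28  1.1  -0.   -1.61] w 0.0229
0
0
[[0.0008, 0.0, 0.0008, -0.0001, -0.002, 0.0001], [0.0017, 0.0001, 0.0016, -0.0002, -0.0039, 0.0001], [0.0025, 0.0001, 0.0023, -0.0002, -0.0059, 0.0002], [0.0033, 0.0002, 0.0031, -0.0003, -0.0079, 0.0002], [0.0042, 0.0002, 0.0039, -0.0004, -0.0098, 0.0003]]
[[0.0022, 0.0001, 0.0, 0.0, 0.0, 0.0], [0.0044, 0.0002, -0.0001, 0.0, 0.0, 0.0], [0.0067, 0.0002, -0.0001, 0.0, 0.0, 0.0], [0.0114, 0.0004, -0.0002, 0.0, 0.0, 0.0], [0.0161, 0.0006, -0.0003, 0.0, 0.0, 0.0]]
[[0.0047, 0.0002, -0.0001, 0.0, 0.0, 0.0], [0.0094, 0.0003, -0.0002, 0.0, 0.0, 0.0], [0.0142, 0.0005, -0.0003, 0.0, 0.0, 0.0], [0.0189, 0.0007, -0.0004, 0.0, 0.0, 0.0], [0.0236, 0.0008, -0.0005, 0.0, 0.0, 0.0]]
[[0.0047, 0.0002, -0.0001, 0.0, 0.0, 0.0], [0.0094, 0.0003, -0.0002, 0.0, 0.0, 0.0], [0.0142, 0.0005, -0.0003, 0.0, 0.0, 0.0], [0.0189, 0.0007, -0.0004, 0.0, 0.0, 0.0], [0.0236, 0.0008, -0.0005, 0.0, 0.0, 0.0]]
[[0.0049, 0.0002, -0.0001, 0.0, 0.0, 0.0], [0.0098, 0.0003, -0.0002, 0.0, 0.0, 0.0], [0.0147, 0.0005, -0.0003, 0.0, 0.0, 0.0], [0.0195, 0.0007, -0.0004, 0.0, 0.0, 0.0], [0.0244, 0.0009, -0.0005, 0.0, 0.0, 0.0]]
[[0.0049, 0.0002, -0.0001, 0.0, 0.0, 0.0], [0.0098, 0.0003, -0.0002, 0.0, 0.0, 0.0], [0.0147, 0.0005, -0.0003, 0.0, 0.0, 0.0], [0.0195, 0.0007, -0.0004, 0.0, 0.0, 0.0], [0.0244, 0.0009, -0.0005, 0.0, 0.0, 0.0]]
[[0.0049, 0.0002, -0.0001, 0.0, 0.0, 0.0], [0.0098, 0.0003, -0.0002, 0.0, 0.0, 0.0], [0.0147, 0.0005, -0.0003, 0.0, 0.0, 0.0], [0.0195, 0.0007, -0.0004, 0.0, 0.0, 0.0], [0.0244, 0.0009, -0.0005, 0.0, 0.0, 0.0]]
end [0.6989 0.1363 0.0519]
```

Call:
{"op": "carry_out", "data": {
  "motion": [
    [[0.001,0,0.001,0,-0.002,0,1],[0.0015,0,0.0015,0,-0.004,0,1],[0.0025,0,0.0025,0,-0.006,0,1],[0.0035,0,0.003,0,-0.008,0,1],[0.004,0,0.004,0,-0.01,0,1]]
  ]
}}

```text
time_s: 10.32
position: [0.6883, 0.1759, 0.0516]
tcp_rot: [0.803, -0.596, -0.009, -0.007]
ft_force: [1.6, 1.7, 4.4]
width: 0.0224
gripper_force: 108.7
```

Call:
{"op": "carry_out", "data": {
  "motion": [
    [[0.001,0,0,0,0,0,1],[0.003,0,0,0,0,0,1],[0.006,0,0,0,0,0,1],[0.0105,0,0,0,0,0,1],[0.015,0.0005,0,0,0,0,1]]
  ]
}}

```text
time_s: 10.73
position: [0.6891, 0.1715, 0.0514]
tcp_rot: [0.803, -0.596, -0.009, -0.006]
ft_force: [-0.6, 4.4, 5.1]
width: 0.0224
gripper_force: 108.9
```

Call:
{"op": "carry_out", "data": {
  "motion": [
    [[0.005,0,0,0,0,0,1],[0.0095,0,0,0,0,0,1],[0.014,0.0005,0,0,0,0,1],[0.019,0.0005,0,0,0,0,1],[0.0235,0.001,0,0,0,0,1]]
  ]
}}

```text
time_s: 11.15
position: [0.6909, 0.1647, 0.0513]
tcp_rot: [0.803, -0.596, -0.009, -0.006]
ft_force: [-0.8, 4.3, 5.1]
width: 0.0226
gripper_force: 109.0
```

Call:
{"op": "carry_out", "data": {
  "motion": [
    [[0.005,0,0,0,0,0,1],[0.0095,0,0,0,0,0,1],[0.014,0.0005,0,0,0,0,1],[0.019,0.0005,0,0,0,0,1],[0.0235,0.001,0,0,0,0,1]]
  ]
}}

```text
time_s: 11.57
position: [0.6926, 0.158, 0.0512]
tcp_rot: [0.803, -0.596, -0.009, -0.007]
ft_force: [-1.3, 4.7, 7.6]
width: 0.0226
gripper_force: 109.0
```

Call:
{"op": "carry_out", "data": {
  "motion": [
    [[0.005,0,0,0,0,0,1],[0.01,0,0,0,0,0,1],[0.0145,0.0005,0,0,0,0,1],[0.0195,0.0005,0,0,0,0,1],[0.0245,0.001,0,0,0,0,1]]
  ]
}}

```text
time_s: 11.98
position: [0.6945, 0.151, 0.0512]
tcp_rot: [0.803, -0.596, -0.009, -0.007]
ft_force: [-1.6, 5.8, 7.6]
width: 0.0226
gripper_force: 109.1
```

Call:
{"op": "carry_out", "data": {
  "motion": [
    [[0.005,0,0,0,0,0,1],[0.01,0,0,0,0,0,1],[0.0145,0.0005,0,0,0,0,1],[0.0195,0.0005,0,0,0,0,1],[0.0245,0.001,0,0,0,0,1]]
  ]
}}

```text
time_s: 12.4
position: [0.6964, 0.1439, 0.0511]
tcp_rot: [0.803, -0.595, -0.009, -0.007]
ft_force: [-1.3, 6.6, 9.0]
width: 0.0226
gripper_force: 109.3
```

Call:
{"op": "carry_out", "data": {
  "motion": [
    [[0.005,0,0,0,0,0,1],[0.01,0,0,0,0,0,1],[0.0145,0.0005,0,0,0,0,1],[0.0195,0.0005,0,0,0,0,1],[0.0245,0.001,0,0,0,0,1]]
  ]
}}

```text
time_s: 12.82
position: [0.6983, 0.1369, 0.0511]
tcp_rot: [0.803, -0.595, -0.009, -0.007]
ft_force: [-0.9, 5.8, 8.8]
width: 0.0226
gripper_force: 109.4
```

```bash
python3 - <<'E'
from h import *
s=status();im,z,L,w=rackpic('in3',False)
m=(w[...,2]>.022)&(w[...,2]<.05)&(L[...,0]>-60)&(L[...,0]<62)
for a,b in [(-150,-47),(-44,45)]:
    k=m&(L[...,1]>a)&(L[...,1]<b);print(k.sum(),L[k].min(0).round(),L[k].max(0).round(),np.median(L[k],0).round(1),np.percentile(w[k][:,2],90)) if k.sum() else print(0)
p,d=imaging.read_camera('scene');cv2.imwrite('pics/sc1.png',cv2.resize(p[90:250,250:450][...,::-1],(750,600),interpolation=cv2.INTER_CUBIC))
E
```

```text
12.8167 [0.6983 0.1369 0.0511] yaw 104.9 pitch 0.0223 tip rack 38.8 -96.7 tipz 2.9 F [-0.9  5.8  8.8] q [ 0.18  0.75  0.28  1.11  0.02 -1.68] w 0.0226
34 [ -20. -143.] [  9. -58.] [   1.6 -112.6] 0.03992915578658388
10 [15. -5.] [21. 23.] [16.8  8.1] 0.03417601989984652
```

View pics/sc1.png

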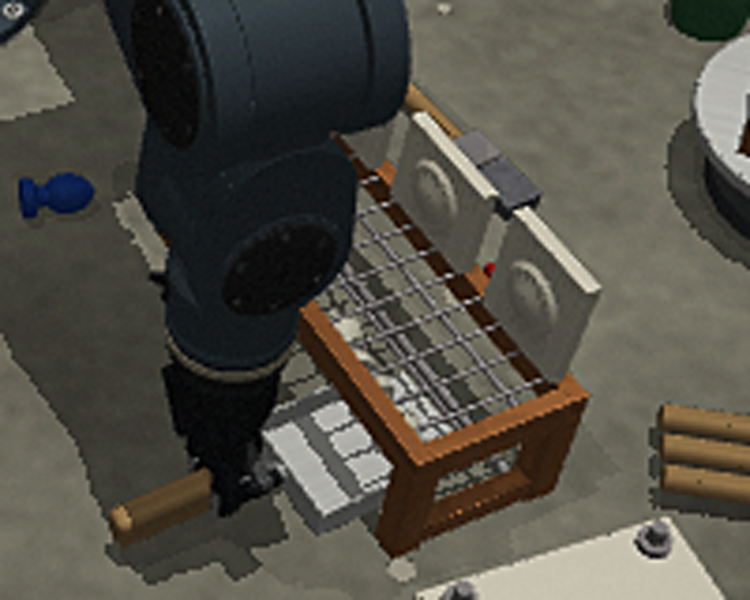

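The baluster now rides on the pan behind the lip: its top is at 40 mm and it came back with the scoop. Next I raise the nose, draw out and cross to the finial's lane.

```bash
python3 - <<'E'
from h import *
s=status()
path(s,[(5,T(37,-97,104.9,.08,16)),(10,T(34,-97,104.9,.22,45)),(10,T(-40,-93,100,.22,45)),(10,T(-115,-60,102.5,.22,45)),(5,T(-115,-20,104.5,.22,45)),(5,T(-115,-7,104.9,.22,45))])
E
```

```text
12.9167 [0.6984 0.1367 0.0511] yaw 104.89 pitch 0.0221 tip rack 38.6 -96.7 tipz 2.9 F [-2.2  4.4 10.6] q [ 0.18  0.75  0.28  1.11  0.02 -1.68] w 0.0226
[[0.0027, -0.0002, -0.0005, -0.0001, -0.0055, 0.0], [0.0053, -0.0004, -0.001, -0.0001, -0.0111, 0.0], [0.008, -0.0006, -0.0016, -0.0002, -0.0166, -0.0001], [0.0106, -0.0008, -0.0021, -0.0003, -0.0221, -0.0001], [0.0133, -0.001, -0.0026, -0.0003, -0.0277, -0.0001]]
[[0.002, 0.0001, 0.0003, 0.0, -0.0067, 0.0], [0.004, 0.0001, 0.0007, 0.0, -0.0134, 0.0], [0.006, 0.0002, 0.001, 0.0, -0.0201, 0.0], [0.008, 0.0002, 0.0014, 0.0, -0.0267, 0.0], [0.01, 0.0003, 0.0017, 0.0, -0.0334, 0.0]]
[[0.002, 0.0001, 0.0002, 0.0, -0.0067, 0.0], [0.004, 0.0001, 0.0004, 0.0, -0.0134, 0.0], [0.006, 0.0002, 0.0006, 0.0, -0.0201, 0.0], [0.008, 0.0002, 0.0008, 0.0, -0.0267, 0.0], [0.01, 0.0003, 0.001, 0.0, -0.0334, 0.0]]
[[0.0235, 0.0084, -0.0053, 0.0009, 0.0, 0.004], [0.0471, 0.0168, -0.0105, 0.0018, 0.0, 0.008], [0.0706, 0.0252, -0.0158, 0.0027, 0.0, 0.012], [0.0942, 0.0337, -0.0211, 0.0036, 0.0, 0.0159], [0.1177, 0.0421, -0.0263, 0.0045, 0.0, 0.0199]]
[[0.023
[... 554 characters left out ...]
, -0.0009, 0.0, -0.0041], [0.0744, 0.0213, -0.0166, -0.0014, 0.0, -0.0061], [0.0992, 0.0284, -0.0222, -0.0018, 0.0, -0.0081], [0.124, 0.0355, -0.0277, -0.0023, 0.0, -0.0102]]
[[0.0003, 0.0216, -0.0001, -0.0007, 0.0, -0.0033], [0.0005, 0.0431, -0.0001, -0.0015, 0.0, -0.0065], [0.0008, 0.0647, -0.0002, -0.0022, 0.0, -0.0098], [0.0011, 0.0863, -0.0002, -0.0029, 0.0, -0.013], [0.0013, 0.1079, -0.0003, -0.0036, 0.0, -0.0163]]
[[-0.0002, 0.0076, 0.0, -0.0001, 0.0, -0.0007], [-0.0004, 0.0153, 0.0001, -0.0003, 0.0, -0.0013], [-0.0006, 0.0229, 0.0001, -0.0004, 0.0, -0.002], [-0.0008, 0.0306, 0.0002, -0.0006, 0.0, -0.0026], [-0.001, 0.0382, 0.0002, -0.0007, 0.0, -0.0033]]
end [ 0.6527 -0.0399  0.0503]
```

Call:
{"op": "carry_out", "data": {
  "motion": [
    [[0.0025,0,-0.0005,0,-0.0055,0,1],[0.0055,0,-0.001,0,-0.011,0,1],[0.008,-0.0005,-0.0015,0,-0.0165,0,1],[0.0105,-0.001,-0.002,0,-0.022,0,1],[0.0135,-0.001,-0.0025,0,-0.0275,0,1]]
  ]
}}

```text
time_s: 13.33
position: [0.6995, 0.1319, 0.0507]
tcp_rot: [0.802, -0.595, -0.032, -0.023]
ft_force: [-0.1, -0.6, -1.6]
width: 0.0227
gripper_force: 107.8
```

Call:
{"op": "carry_out", "data": {
  "motion": [
    [[0.002,0,0.0005,0,-0.0065,0,1],[0.004,0,0.0005,0,-0.0135,0,1],[0.006,0,0.001,0,-0.02,0,1],[0.008,0,0.0015,0,-0.0265,0,1],[0.01,0.0005,0.0015,0,-0.0335,0,1]]
  ]
}}

```text
time_s: 13.75
position: [0.7004, 0.1294, 0.0504]
tcp_rot: [0.801, -0.594, -0.06, -0.045]
ft_force: [-0.2, -0.7, -2.0]
width: 0.0225
gripper_force: 107.8
```

Call:
{"op": "carry_out", "data": {
  "motion": [
    [[0.002,0,0,0,-0.0065,0,1],[0.004,0,0.0005,0,-0.0135,0,1],[0.006,0,0.0005,0,-0.02,0,1],[0.008,0,0.001,0,-0.0265,0,1],[0.01,0.0005,0.001,0,-0.0335,0,1]]
  ]
}}

```text
time_s: 14.17
position: [0.7012, 0.1267, 0.0498]
tcp_rot: [0.798, -0.592, -0.088, -0.065]
ft_force: [0.1, 0.8, -2.4]
width: 0.0223
gripper_force: 107.8
```

Call:
{"op": "carry_out", "data": {
  "motion": [
    [[0.012,0.004,-0.003,0.0005,0,0.002,1],[0.034,0.012,-0.0075,0.001,0,0.006,1],[0.06,0.0215,-0.0135,0.002,0,0.01,1],[0.089,0.032,-0.02,0.0035,0,0.015,1],[0.1175,0.042,-0.0265,0.0045,0,0.02,1]]
  ]
}}

```text
time_s: 14.58
position: [0.6995, 0.0873, 0.05]
tcp_rot: [0.785, -0.61, -0.086, -0.067]
ft_force: [-0.3, -1.1, -1.5]
width: 0.0224
gripper_force: 107.8
```

Call:
{"op": "carry_out", "data": {
  "motion": [
    [[0.024,0.0075,-0.0055,0.001,0,0.004,1],[0.0475,0.0145,-0.0105,0.002,0,0.008,1],[0.0715,0.022,-0.016,0.0025,0,0.012,1],[0.0955,0.0295,-0.0215,0.0035,0,0.016,1],[0.1195,0.037,-0.0265,0.0045,0,0.02,1]]
  ]
}}

```text
time_s: 15.0
position: [0.698, 0.0493, 0.0499]
tcp_rot: [0.772, -0.626, -0.085, -0.069]
ft_force: [0.4, -0.6, -1.5]
width: 0.0227
gripper_force: 107.8
```

Call:
{"op": "carry_out", "data": {
  "motion": [
    [[0.025,0.0065,-0.0055,-0.0005,0,-0.002,1],[0.05,0.013,-0.011,-0.001,0,-0.004,1],[0.075,0.0195,-0.0165,-0.0015,0,-0.006,1],[0.1,0.026,-0.0225,-0.002,0,-0.008,1],[0.1245,0.0325,-0.028,-0.0025,0,-0.01,1]]
  ]
}}

```text
time_s: 15.42
position: [0.6963, 0.0098, 0.05]
tcp_rot: [0.779, -0.617, -0.086, -0.068]
ft_force: [0.8, -0.0, -2.3]
width: 0.0223
gripper_force: 107.8
```

Call:
{"op": "carry_out", "data": {
  "motion": [
    [[0.025,0.007,-0.0055,-0.0005,0,-0.002,1],[0.0495,0.014,-0.011,-0.001,0,-0.004,1],[0.0745,0.0215,-0.0165,-0.0015,0,-0.006,1],[0.102,0.0285,-0.0225,-0.002,0,-0.008,1],[0.124,0.0355,-0.0275,-0.0025,0,-0.01,1]]
  ]
}}

```text
time_s: 15.83
position: [0.6947, -0.0299, 0.0499]
tcp_rot: [0.786, -0.609, -0.087, -0.067]
ft_force: [-0.4, 0.3, -1.5]
width: 0.0226
gripper_force: 107.8
```

Call:
{"op": "carry_out", "data": {
  "motion": [
    [[0,0.0215,0,-0.0005,0,-0.0035,1],[0.0005,0.043,0,-0.0015,0,-0.0065,1],[0.001,0.0645,0,-0.002,0,-0.01,1],[0.001,0.0865,0,-0.003,0,-0.013,1],[0.0015,0.108,-0.0005,-0.0035,0,-0.0165,1]]
  ]
}}

```text
time_s: 16.25
position: [0.6626, -0.0372, 0.0501]
tcp_rot: [0.796, -0.595, -0.088, -0.065]
ft_force: [0.8, -0.2, -2.2]
width: 0.0225
gripper_force: 107.7
```

Call:
{"op": "carry_out", "data": {
  "motion": [
    [[0,0.0115,0,0,0,-0.0005,1],[-0.0005,0.02,0,-0.0005,0,-0.0015,1],[-0.0005,0.0285,0,-0.0005,0,-0.002,1],[-0.001,0.0345,0,-0.0005,0,-0.0025,1],[-0.001,0.038,0,-0.0005,0,-0.0035,1]]
  ]
}}

```text
time_s: 16.67
position: [0.6523, -0.0404, 0.0501]
tcp_rot: [0.798, -0.592, -0.088, -0.065]
ft_force: [-0.8, -0.2, -2.2]
width: 0.0228
gripper_force: 107.8
```

```bash
python3 - <<'E'
from h import *
s=status();im,z,L,w=rackpic('in4',False)
m=(w[...,2]>.022)&(w[...,2]<.05)&(L[...,0]>-60)&(L[...,0]<62)
for a,b in [(-150,-47),(-44,45)]:
    k=m&(L[...,1]>a)&(L[...,1]<b);print(k.sum(),L[k].min(0).round(),L[k].max(0).round(),np.median(L[k],0).round(1),np.percentile(w[k][:,2],90)) if k.sum() else print(0)
p,d=imaging.read_camera('scene');cv2.imwrite('pics/sc2.png',cv2.resize(p[90:250,230:430][...,::-1],(750,600),interpolation=cv2.INTER_CUBIC))
E
```

```text
16.6667 [ 0.6523 -0.0404  0.0501] yaw 104.87 pitch 0.2189 tip rack -115.4 -6.7 tipz 44.6 F [-0.8 -0.2 -2.2] q [-0.15  0.71  0.19  1.14  0.2  -2.02] w 0.0228
0
108 [-21. -34.] [21. 29.] [1.7 0.4] 0.035324645958815425
```

View pics/sc2.png

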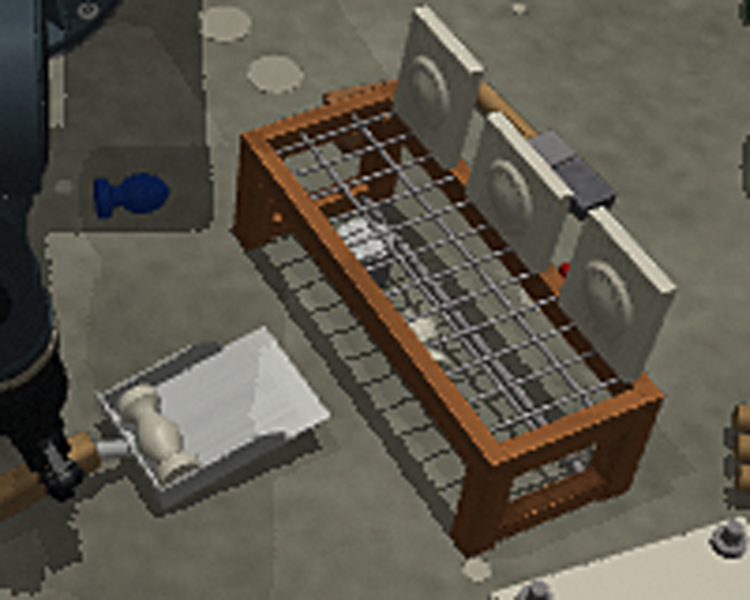

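The scene crop shows the baluster lying against the scoop's back wall at (160,440), the finial still under the rack (430,340) and the tin unmoved (370,240). Next comes the finial run.

```bash
python3 - <<'E'
from h import *
s=status()
f=lambda x,z=-.5:T(x,-7,104.9,0,z)
path(s,[(10,f(-112,1)),(2,f(-108)),(13,f(-22)),(10,f(30)),(10,f(65)),(10,f(79.5))])
E
```

```text
16.7667 [ 0.6524 -0.0404  0.0501] yaw 104.87 pitch 0.2189 tip rack -115.4 -6.7 tipz 44.6 F [ 0.5  0.6 -2. ] q [-0.15  0.71  0.19  1.14  0.2  -2.02] w 0.0223
[[-0.0035, -0.0002, -0.0005, 0.0, 0.0105, 0.0], [-0.0069, -0.0005, -0.0011, 0.0, 0.0209, 0.0], [-0.0104, -0.0007, -0.0016, 0.0, 0.0314, -0.0001], [-0.0139, -0.0009, -0.0021, 0.0, 0.0418, -0.0001], [-0.0173, -0.0012, -0.0026, 0.0, 0.0523, -0.0001]]
[[-0.0034, -0.0002, -0.0009, 0.0, 0.0105, 0.0], [-0.0068, -0.0005, -0.0018, 0.0, 0.0209, 0.0], [-0.0102, -0.0007, -0.0027, 0.0, 0.0314, -0.0001], [-0.0135, -0.001, -0.0036, 0.0, 0.0418, -0.0001], [-0.0169, -0.0012, -0.0045, 0.0, 0.0523, -0.0001]]
[[-0.0067, -0.0002, 0.0025, 0.0, 0.0, 0.0], [-0.0133, -0.0005, 0.005, 0.0, 0.0, 0.0], [-0.0354, -0.0012, 0.005, 0.0, 0.0, 0.0], [-0.0574, -0.002, 0.005, 0.0, 0.0, 0.0], [-0.0794, -0.0028, 0.005, 0.0, 0.0, 0.0]]
[[-0.022, -0.0008, 0.0, 0.0, 0.0, 0.0], [-0.0441, -0.0015, 0.0, 0.0, 0.0, 0.0], [-0.0661, -0.0023, 0.0, 0.0, 0.0, 0.0], [-0.0882, -0.0031, 0.0, 0.0, 0.0, 0.0], [-0.1102, -0.0038, 0.0, 0.0, 0.0, 0.0]]
[[-0.022, -0.0008, 0.0, 0.0, 0.0, 0.0
[... 687 characters left out ...]
66, -0.0016, 0.0, 0.0, 0.0, 0.0], [-0.0583, -0.002, 0.0, 0.0, 0.0, 0.0]]
[[-0.0117, -0.0004, 0.0, 0.0, 0.0, 0.0], [-0.0233, -0.0008, 0.0, 0.0, 0.0, 0.0], [-0.035, -0.0012, 0.0, 0.0, 0.0, 0.0], [-0.0466, -0.0016, 0.0, 0.0, 0.0, 0.0], [-0.0583, -0.002, 0.0, 0.0, 0.0, 0.0]]
[[-0.0048, -0.0002, 0.0, 0.0, 0.0, 0.0], [-0.0097, -0.0003, 0.0, 0.0, 0.0, 0.0], [-0.0145, -0.0005, 0.0, 0.0, 0.0, 0.0], [-0.0193, -0.0007, 0.0, 0.0, 0.0, 0.0], [-0.0242, -0.0008, 0.0, 0.0, 0.0, 0.0]]
[[-0.0048, -0.0002, 0.0, 0.0, 0.0, 0.0], [-0.0097, -0.0003, 0.0, 0.0, 0.0, 0.0], [-0.0145, -0.0005, 0.0, 0.0, 0.0, 0.0], [-0.0193, -0.0007, 0.0, 0.0, 0.0, 0.0], [-0.0242, -0.0008, 0.0, 0.0, 0.0, 0.0]]
end [0.601  0.1543 0.0524]
```

Call:
{"op": "carry_out", "data": {
  "motion": [
    [[-0.0035,0,-0.0005,0,0.0105,0,1],[-0.007,-0.0005,-0.001,0,0.021,0,1],[-0.0105,-0.0005,-0.0015,0,0.0315,0,1],[-0.014,-0.001,-0.002,0,0.042,0,1],[-0.0175,-0.001,-0.0025,0,0.0523,0,1]]
  ]
}}

```text
time_s: 17.18
position: [0.6513, -0.0351, 0.0522]
tcp_rot: [0.802, -0.595, -0.043, -0.032]
ft_force: [0.4, -0.6, -1.5]
width: 0.0225
gripper_force: 107.8
```

Call:
{"op": "carry_out", "data": {
  "motion": [
    [[-0.0035,0,-0.001,0,0.0105,0,1],[-0.007,-0.0005,-0.002,0,0.021,0,1],[-0.01,-0.0005,-0.0025,0,0.0315,0,1],[-0.0135,-0.001,-0.0035,0,0.042,0,1],[-0.017,-0.001,-0.0045,0,0.0523,0,1]]
  ]
}}

```text
time_s: 17.6
position: [0.6501, -0.0306, 0.0539]
tcp_rot: [0.803, -0.596, 0.001, 0.001]
ft_force: [0.3, -0.3, -1.3]
width: 0.0221
gripper_force: 107.9
```

Call:
{"op": "carry_out", "data": {
  "motion": [
    [[-0.0065,0,0.0025,0,0,0,1],[-0.0135,-0.0005,0.005,0,0,0,1],[-0.0355,-0.001,0.005,0,0,0,1],[-0.0575,-0.002,0.005,0,0,0,1],[-0.0795,-0.003,0.005,0,0,0,1]]
  ]
}}

```text
time_s: 18.02
position: [0.6447, -0.008, 0.0531]
tcp_rot: [0.803, -0.596, 0.001, -0.0]
ft_force: [2.1, -4.4, 6.3]
width: 0.0225
gripper_force: 109.1
```

Call:
{"op": "carry_out", "data": {
  "motion": [
    [[-0.022,-0.001,0,0,0,0,1],[-0.044,-0.0015,0,0,0,0,1],[-0.066,-0.0025,0,0,0,0,1],[-0.088,-0.003,0,0,0,0,1],[-0.11,-0.004,0,0,0,0,1]]
  ]
}}

```text
time_s: 18.43
position: [0.6363, 0.024, 0.0531]
tcp_rot: [0.803, -0.596, 0.001, -0.0]
ft_force: [0.9, -3.9, 6.8]
width: 0.0224
gripper_force: 109.1
```

Call:
{"op": "carry_out", "data": {
  "motion": [
    [[-0.022,-0.001,0,0,0,0,1],[-0.044,-0.0015,0,0,0,0,1],[-0.066,-0.0025,0,0,0,0,1],[-0.088,-0.003,0,0,0,0,1],[-0.11,-0.004,0,0,0,0,1]]
  ]
}}

```text
time_s: 18.85
position: [0.6279, 0.056, 0.0531]
tcp_rot: [0.803, -0.596, 0.001, -0.0]
ft_force: [0.4, -3.4, 6.7]
width: 0.0222
gripper_force: 109.0
```

Call:
{"op": "carry_out", "data": {
  "motion": [
    [[-0.0175,-0.0005,0,0,0,0,1],[-0.0345,-0.001,0,0,0,0,1],[-0.052,-0.002,0,0,0,0,1],[-0.0695,-0.0025,0,0,0,0,1],[-0.0865,-0.003,0,0,0,0,1]]
  ]
}}

```text
time_s: 19.27
position: [0.6213, 0.081, 0.0531]
tcp_rot: [0.803, -0.596, 0.001, -0.0]
ft_force: [1.7, -4.7, 6.3]
width: 0.0223
gripper_force: 109.2
```

Call:
{"op": "carry_out", "data": {
  "motion": [
    [[-0.0175,-0.0005,0,0,0,0,1],[-0.0345,-0.001,0,0,0,0,1],[-0.052,-0.002,0,0,0,0,1],[-0.0695,-0.0025,0,0,0,0,1],[-0.0865,-0.003,0,0,0,0,1]]
  ]
}}

```text
time_s: 19.68
position: [0.6146, 0.1061, 0.0531]
tcp_rot: [0.803, -0.596, 0.001, -0.0]
ft_force: [1.9, -4.7, 8.3]
width: 0.0223
gripper_force: 109.3
```

```bash
python3 - <<'E'
from h import *
s=status();im,z,L,w=rackpic('in5',False)
m=(w[...,2]>.022)&(w[...,2]<.055)&(L[...,0]>-60)&(L[...,0]<48)
for a,b in [(-150,-67),(-60,50),(60,130)]:
    k=m&(L[...,1]>a)&(L[...,1]<b);print(k.sum(),L[k].min(0).round(),L[k].max(0).round(),np.median(L[k],0).round(1),np.percentile(w[k][:,2],90)) if k.sum() else print(0)
p,d=imaging.read_camera('scene');W=world(d,imaging.get_calibration('scene'));L=np.stack([(W[...,:2]-RO)@rx,(W[...,:2]-RO)@ry],-1)*1000
m=(W[...,2]>.022)&(W[...,2]<.055)&(L[...,0]>-60)&(L[...,0]<48)
for a,b in [(-60,50),(60,130)]:
    k=m&(L[...,1]>a)&(L[...,1]<b);print('sc',k.sum(),L[k].min(0).round(),L[k].max(0).round(),np.median(L[k],0).round(1)) if k.sum() else print(0)
E
```

```text
19.6833 [0.6146 0.1061 0.0531] yaw 104.82 pitch -0.001 tip rack 29.4 -8.2 tipz -0.1 F [ 1.9 -4.7  8.3] q [ 0.17  0.57 -0.04  0.96 -0.   -1.69] w 0.0223
0
139 [ 13. -33.] [46. 32.] [28.   0.5] 0.03734448038737963
17 [17. 78.] [ 27. 108.] [22.3 93.3] 0.05330905254912794
sc 116 [-58. -58.] [41. 46.] [18.6 -6.8]
sc 121 [-17.  69.] [ 44. 120.] [ 1.  87.5]
```

The finial is at the rod, with y -33 to 32 inside the pan's -60 to 44. I'll keep sliding under, then nose up slightly and draw back slowly.

Call:
{"op": "carry_out", "data": {
  "motion": [
    [[-0.0115,-0.0005,0,0,0,0,1],[-0.0235,-0.001,0,0,0,0,1],[-0.035,-0.001,0,0,0,0,1],[-0.0465,-0.0015,0,0,0,0,1],[-0.058,-0.002,0,0,0,0,1]]
  ]
}}

```text
time_s: 20.2
position: [0.6102, 0.1228, 0.0531]
tcp_rot: [0.803, -0.596, 0.001, -0.0]
ft_force: [1.1, -5.7, 8.1]
width: 0.0225
gripper_force: 109.3
```

Call:
{"op": "carry_out", "data": {
  "motion": [
    [[-0.0115,-0.0005,0,0,0,0,1],[-0.0235,-0.001,0,0,0,0,1],[-0.035,-0.001,0,0,0,0,1],[-0.0465,-0.0015,0,0,0,0,1],[-0.058,-0.002,0,0,0,0,1]]
  ]
}}

```text
time_s: 20.62
position: [0.6057, 0.1397, 0.0531]
tcp_rot: [0.803, -0.596, 0.001, -0.0]
ft_force: [1.1, -5.4, 8.2]
width: 0.0228
gripper_force: 109.2
```

Call:
{"op": "carry_out", "data": {
  "motion": [
    [[-0.009,-0.0005,0,0,0,0,1],[-0.0175,-0.0005,0,0,0,0,1],[-0.025,-0.001,0,0,0,0,1],[-0.032,-0.001,0,0,0,0,1],[-0.0385,-0.0015,0,0,0,0,1]]
  ]
}}

```text
time_s: 21.03
position: [0.6028, 0.1508, 0.0531]
tcp_rot: [0.803, -0.596, 0.001, -0.0]
ft_force: [2.0, -5.8, 8.2]
width: 0.0226
gripper_force: 109.3
```

Call:
{"op": "carry_out", "data": {
  "motion": [
    [[-0.0045,0,0,0,0,0,1],[-0.0075,-0.0005,0,0,0,0,1],[-0.009,-0.0005,0,0,0,0,1],[-0.0095,-0.0005,0,0,0,0,1],[-0.0095,-0.0005,0,0,0,0,1]]
  ]
}}

```text
time_s: 21.45
position: [0.6021, 0.1535, 0.053]
tcp_rot: [0.803, -0.596, 0.001, -0.0]
ft_force: [1.4, -5.2, 7.5]
width: 0.0223
gripper_force: 109.3
```

```bash
python3 - <<'E'
from h import *
s=status()
def H(x,th): return T(x,-7,104.9,th,150*np.sin(th)+.3)
path(s,[(5,H(79,.02)),(5,H(74,.02)),(25,H(38,.02)),(5,T(37,-7,104.9,.08,16)),(10,T(34,-7,104.9,.24,48)),(20,T(-115,-7,104.9,.24,48))])
E
```

```text
21.45 [0.6021 0.1535 0.053 ] yaw 104.82 pitch -0.0009 tip rack 78.4 -8.2 tipz -0.1 F [ 1.4 -5.2  7.5] q [ 0.25  0.57 -0.04  0.96 -0.   -1.61] w 0.0223
[[0.0003, 0.0006, 0.0007, -0.0001, -0.002, -0.0001], [0.0006, 0.0012, 0.0014, -0.0003, -0.004, -0.0002], [0.001, 0.0018, 0.0022, -0.0004, -0.006, -0.0004], [0.0013, 0.0024, 0.0029, -0.0005, -0.008, -0.0005], [0.0016, 0.003, 0.0036, -0.0006, -0.01, -0.0006]]
[[0.0033, 0.0001, -0.0001, 0.0, 0.0, 0.0], [0.0067, 0.0002, -0.0001, 0.0, 0.0, 0.0], [0.01, 0.0003, -0.0002, 0.0, 0.0, 0.0], [0.0133, 0.0005, -0.0003, 0.0, 0.0, 0.0], [0.0167, 0.0006, -0.0003, 0.0, 0.0, 0.0]]
[[0.0048, 0.0002, -0.0001, 0.0, 0.0, 0.0], [0.0096, 0.0003, -0.0002, 0.0, 0.0, 0.0], [0.0144, 0.0005, -0.0003, 0.0, 0.0, 0.0], [0.0192, 0.0007, -0.0004, 0.0, 0.0, 0.0], [0.024, 0.0008, -0.0005, 0.0, 0.0, 0.0]]
[[0.0048, 0.0002, -0.0001, 0.0, 0.0, 0.0], [0.0096, 0.0003, -0.0002, 0.0, 0.0, 0.0], [0.0144, 0.0005, -0.0003, 0.0, 0.0, 0.0], [0.0192, 0.0007, -0.0004, 0.0, 0.0, 0.0], [0.024, 0.0008, -0.0005, 0.0, 0.0, 0.0]]
[[0.0048, 0.0002, -0.0001, 0.0, 0.0, 0.0], [0.0096, 0.0003, -0
[... 1417 characters left out ...]
205, 0.0043, -0.0295, 0.0, 0.0, 0.0]]
[[0.0241, 0.0009, -0.0059, 0.0, 0.0, 0.0], [0.0482, 0.0017, -0.0118, 0.0, 0.0, 0.0], [0.0723, 0.0026, -0.0177, 0.0, 0.0, 0.0], [0.0964, 0.0035, -0.0236, 0.0, 0.0, 0.0], [0.1205, 0.0043, -0.0295, 0.0, 0.0, 0.0]]
[[0.0241, 0.0009, -0.0059, 0.0, 0.0, 0.0], [0.0482, 0.0017, -0.0118, 0.0, 0.0, 0.0], [0.0723, 0.0026, -0.0177, 0.0, 0.0, 0.0], [0.0964, 0.0035, -0.0236, 0.0, 0.0, 0.0], [0.1205, 0.0043, -0.0295, 0.0, 0.0, 0.0]]
[[0.0241, 0.0009, -0.0059, 0.0, 0.0, 0.0], [0.0482, 0.0017, -0.0118, 0.0, 0.0, 0.0], [0.0723, 0.0026, -0.0177, 0.0, 0.0, 0.0], [0.0964, 0.0035, -0.0236, 0.0, 0.0, 0.0], [0.1205, 0.0043, -0.0295, 0.0, 0.0, 0.0]]
end [ 0.6527 -0.0399  0.0489]
```

Call:
{"op": "carry_out", "data": {
  "motion": [
    [[0.0005,0.0005,0.0005,0,-0.002,0,1],[0.0005,0.0005,0.0015,0,-0.004,0,1],[0.001,0.0005,0.002,0,-0.006,0,1],[0.0015,0.0005,0.003,0,-0.008,0,1],[0.0015,0.0005,0.0035,0,-0.01,0,1]]
  ]
}}

```text
time_s: 21.87
position: [0.602, 0.1531, 0.0518]
tcp_rot: [0.803, -0.596, -0.008, -0.007]
ft_force: [2.0, -3.1, 5.3]
width: 0.0222
gripper_force: 108.8
```

Call:
{"op": "carry_out", "data": {
  "motion": [
    [[0.001,0,0,0,0,0,1],[0.003,0,0,0,0,0,1],[0.006,0,0,0,0,0,1],[0.0105,0.0005,0,0,0,0,1],[0.015,0.0005,0,0,0,0,1]]
  ]
}}

```text
time_s: 22.28
position: [0.6024, 0.1497, 0.0513]
tcp_rot: [0.803, -0.596, -0.009, -0.007]
ft_force: [-1.2, 5.1, 5.5]
width: 0.0227
gripper_force: 109.0
```

Call:
{"op": "carry_out", "data": {
  "motion": [
    [[0.005,0,0,0,0,0,1],[0.0095,0,0,0,0,0,1],[0.0145,0.0005,0,0,0,0,1],[0.019,0.0005,0,0,0,0,1],[0.024,0.001,0,0,0,0,1]]
  ]
}}

```text
time_s: 22.7
position: [0.6041, 0.1427, 0.0512]
tcp_rot: [0.803, -0.596, -0.009, -0.007]
ft_force: [-1.6, 4.3, 7.5]
width: 0.0221
gripper_force: 109.1
```

Call:
{"op": "carry_out", "data": {
  "motion": [
    [[0.005,0,0,0,0,0,1],[0.0095,0,0,0,0,0,1],[0.0145,0.0005,0,0,0,0,1],[0.019,0.0005,0,0,0,0,1],[0.024,0.001,0,0,0,0,1]]
  ]
}}

```text
time_s: 23.12
position: [0.606, 0.1359, 0.0511]
tcp_rot: [0.803, -0.595, -0.009, -0.007]
ft_force: [-1.1, 7.2, 7.4]
width: 0.0224
gripper_force: 109.1
```

Call:
{"op": "carry_out", "data": {
  "motion": [
    [[0.005,0,0,0,0,0,1],[0.0095,0,0,0,0,0,1],[0.0145,0.0005,0,0,0,0,1],[0.019,0.0005,0,0,0,0,1],[0.024,0.001,0,0,0,0,1]]
  ]
}}

```text
time_s: 23.53
position: [0.6078, 0.129, 0.0511]
tcp_rot: [0.803, -0.595, -0.009, -0.007]
ft_force: [-1.8, 6.3, 8.9]
width: 0.022
gripper_force: 109.1
```

Call:
{"op": "carry_out", "data": {
  "motion": [
    [[0.005,0,0,0,0,0,1],[0.0095,0,0,0,0,0,1],[0.0145,0.0005,0,0,0,0,1],[0.019,0.0005,0,0,0,0,1],[0.024,0.001,0,0,0,0,1]]
  ]
}}

```text
time_s: 23.95
position: [0.6096, 0.1221, 0.051]
tcp_rot: [0.803, -0.595, -0.009, -0.007]
ft_force: [-2.1, 5.9, 9.0]
width: 0.0225
gripper_force: 109.3
```

Call:
{"op": "carry_out", "data": {
  "motion": [
    [[0.005,0,0,0,0,0,1],[0.0095,0,0,0,0,0,1],[0.0145,0.0005,0,0,0,0,1],[0.019,0.0005,0,0,0,0,1],[0.024,0.001,0,0,0,0,1]]
  ]
}}

```text
time_s: 24.37
position: [0.6115, 0.1152, 0.0509]
tcp_rot: [0.803, -0.595, -0.009, -0.007]
ft_force: [-0.4, 6.6, 10.3]
width: 0.0223
gripper_force: 109.5
```

Call:
{"op": "carry_out", "data": {
  "motion": [
    [[0.0025,0,0,0,-0.0055,0,1],[0.0045,0,0,0,-0.0115,0,1],[0.007,0,0,0,-0.017,0,1],[0.0095,0,0.0005,0,-0.023,0,1],[0.012,0.0005,0.0005,0,-0.0285,0,1]]
  ]
}}

```text
time_s: 24.78
position: [0.612, 0.1104, 0.0497]
tcp_rot: [0.802, -0.595, -0.033, -0.024]
ft_force: [-0.2, 0.2, -2.7]
width: 0.0227
gripper_force: 107.8
```

Call:
{"op": "carry_out", "data": {
  "motion": [
    [[0.002,0,0.001,0,-0.0075,0,1],[0.004,0,0.0015,0,-0.0155,0,1],[0.006,0,0.0025,0,-0.023,0,1],[0.008,0,0.003,0,-0.0305,0,1],[0.01,0.0005,0.004,0,-0.038,0,1]]
  ]
}}

```text
time_s: 25.2
position: [0.6131, 0.1079, 0.0487]
tcp_rot: [0.801, -0.594, -0.065, -0.048]
ft_force: [0.2, 0.7, -1.8]
width: 0.0225
gripper_force: 107.8
```

Call:
{"op": "carry_out", "data": {
  "motion": [
    [[0.002,0,0.0005,0,-0.0075,0,1],[0.004,0,0.0015,0,-0.0155,0,1],[0.0065,0,0.002,0,-0.023,0,1],[0.0085,0,0.0025,0,-0.0305,0,1],[0.0105,0.0005,0.003,0,-0.038,0,1]]
  ]
}}

```text
time_s: 25.62
position: [0.6138, 0.105, 0.0474]
tcp_rot: [0.797, -0.591, -0.097, -0.072]
ft_force: [-0.1, -0.4, -3.0]
width: 0.0223
gripper_force: 107.8
```

```bash
python3 - <<'E'
from h import *
s=status()
p,d=imaging.read_camera('scene');cv2.imwrite('pics/sc3.png',cv2.resize(p[90:250,230:430][...,::-1],(750,600),interpolation=cv2.INTER_CUBIC))
E
```

```text
25.6167 [0.6138 0.105  0.0474] yaw 104.86 pitch 0.2412 tip rack 35.1 -6.9 tipz 46.8 F [-0.1 -0.4 -3. ] q [ 0.06  0.62  0.01  1.02  0.23 -1.81] w 0.0223
```

View pics/sc3.png

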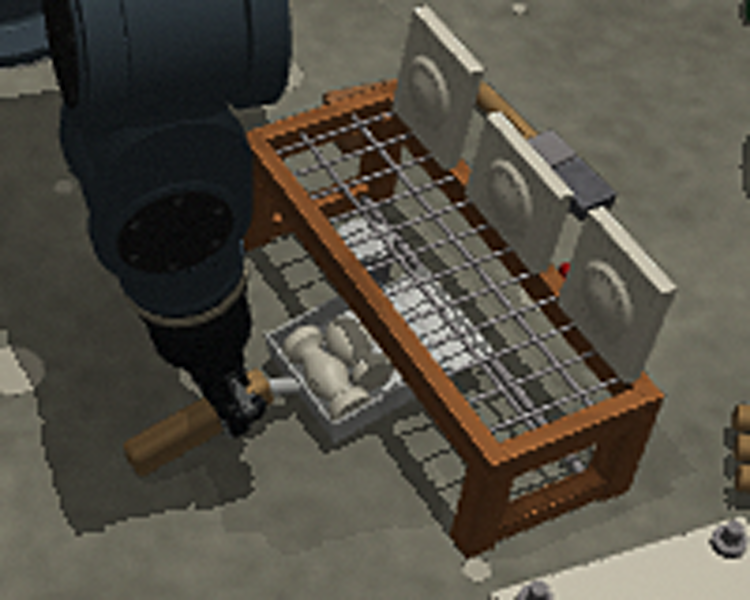

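Both castings lie at the back of the pan: baluster (325,370), finial (360,345). Now I draw out, lift, and measure the tray for the carry.

```bash
cat >> h.py <<'E'
def G(x,y,yaw,p,tipz): # grip xy (m), tip height mm
    return tool((x,y),np.deg2rad(yaw),p,tipz/1000-.2125*np.sin(p)+.0469*np.cos(p))
E
python3 - <<'E'
from h import *
f=np.load('top0.npz');w=world(f['d'],imaging.get_calibration('top')).reshape(-1,3);q=f['p'].reshape(-1,3).astype(int)
m=(w[:,2]>.028)&(w[:,2]<.042)&(q[:,0]>q[:,2]+40)&(w[:,0]>.385)&(w[:,0]<.63)&(w[:,1]<-.19)&(w[:,1]>-.51)
rr=cv2.minAreaRect((w[m,:2]*1000).astype(np.float32));print(m.sum(),rr,cv2.boxPoints(rr).round().tolist())
s=status()
wp=[(3,T(32,-7,104.9,.24,48)),(17,T(-115,-7,104.9,.24,48))]
path(s,wp)
a=T(-115,-7,104.9,.24,48);N=50
g0=a[0]+a[1].apply([0,0,.006]);g1=np.array([.500,-.125])
print('grip',g0)
tt=[]
for k in range(1,N+1):
    u=k/N;e=u*u*(3-2*u)
    xy=g0[:2]+(g1-g0[:2])*e;tt.append(G(*xy,104.9-194.9*e,.25,48+102*min(1,u*4)))
rows(a,tt)
E
```

```text
381 ((510.9156799316406, -352.7586669921875), (199.22311401367188, 268.5464782714844), 2.706951856613159) [[405.0, -223.0], [418.0, -492.0], [617.0, -482.0], [604.0, -214.0]]
25.6667 [0.6138 0.1046 0.0472] yaw 104.83 pitch 0.2422 tip rack 34.7 -6.8 tipz 46.8 F [-0.9 -1.3 -2.2] q [ 0.06  0.62  0.01  1.02  0.24 -1.81] w 0.0226
[[0.0025, -0.0004, -0.0026, 0.0, 0.0004, -0.0002], [0.005, -0.0008, -0.0052, 0.0, 0.0007, -0.0004], [0.0075, -0.0012, -0.0077, 0.0, 0.0011, -0.0006], [0.0355, -0.0002, -0.0147, 0.0, 0.0011, -0.0006], [0.0634, 0.0008, -0.0216, 0.0, 0.0011, -0.0006]]
[[0.028, 0.001, -0.0068, 0.0, 0.0, 0.0], [0.056, 0.002, -0.0137, 0.0, 0.0, 0.0], [0.0839, 0.003, -0.0205, 0.0, 0.0, 0.0], [0.1119, 0.004, -0.0274, 0.0, 0.0, 0.0], [0.1399, 0.005, -0.0342, 0.0, 0.0, 0.0]]
[[0.028, 0.001, -0.0068, 0.0, 0.0, 0.0], [0.056, 0.002, -0.0137, 0.0, 0.0, 0.0], [0.0839, 0.003, -0.0205, 0.0, 0.0, 0.0], [0.1119, 0.004, -0.0274, 0.0, 0.0, 0.0], [0.1399, 0.005, -0.0342, 0.0, 0.0, 0.0]]
[[0.028, 0.001, -0.0068, 0.0, 0.0, 0.0], [0.056, 0.002, -0.0137, 0.0, 0.0, 0.0], [0.0839, 0.003, -0.0205, 0.0, 0.0, 
[... 1928 characters left out ...]
0.0265, -0.0017, 0.0194, 0.0, 0.0761], [0.0099, -0.0388, -0.0025, 0.0285, 0.0, 0.1115], [0.0128, -0.0505, -0.0033, 0.037, 0.0, 0.1449], [0.0155, -0.0614, -0.004, 0.045, 0.0, 0.1763]]
[[-0.0013, -0.0104, 0.0003, 0.0074, 0.0, 0.0291], [-0.0026, -0.0199, 0.0007, 0.0142, 0.0, 0.0557], [-0.0037, -0.0285, 0.0009, 0.0204, 0.0, 0.0798], [-0.0047, -0.0361, 0.0012, 0.0258, 0.0, 0.1011], [-0.0056, -0.0427, 0.0014, 0.0305, 0.0, 0.1196]]
[[-0.0021, -0.0051, 0.0005, 0.0039, 0.0, 0.0155], [-0.0038, -0.0092, 0.001, 0.0071, 0.0, 0.0277], [-0.005, -0.0122, 0.0013, 0.0094, 0.0, 0.0367], [-0.0057, -0.014, 0.0015, 0.0108, 0.0, 0.0422], [-0.006, -0.0147, 0.0015, 0.0113, 0.0, 0.0441]]
end [ 0.4999 -0.1235  0.1487]
```

Call:
{"op": "carry_out", "data": {
  "motion": [
    [[0.0025,0,-0.0025,0,0,0,1],[0.008,-0.0005,-0.004,0,0,0,1],[0.018,-0.0005,-0.009,0,0.0005,0,1],[0.038,0,-0.0145,0,0.001,-0.0005,1],[0.0635,0.001,-0.0215,0,0.001,-0.0005,1]]
  ]
}}

```text
time_s: 26.08
position: [0.6195, 0.0856, 0.0493]
tcp_rot: [0.798, -0.591, -0.095, -0.071]
ft_force: [0.5, -0.4, -2.1]
width: 0.0224
gripper_force: 107.8
```

Call:
{"op": "carry_out", "data": {
  "motion": [
    [[0.028,0.001,-0.007,0,0,0,1],[0.056,0.002,-0.0135,0,0,0,1],[0.084,0.003,-0.0205,0,0,0,1],[0.112,0.004,-0.0275,0,0,0,1],[0.14,0.005,-0.034,0,0,0,1]]
  ]
}}

```text
time_s: 26.5
position: [0.6307, 0.043, 0.0491]
tcp_rot: [0.798, -0.591, -0.095, -0.071]
ft_force: [0.8, -0.2, -3.3]
width: 0.0228
gripper_force: 107.8
```

Call:
{"op": "carry_out", "data": {
  "motion": [
    [[0.028,0.001,-0.007,0,0,0,1],[0.056,0.002,-0.0135,0,0,0,1],[0.084,0.003,-0.0205,0,0,0,1],[0.112,0.004,-0.0275,0,0,0,1],[0.14,0.005,-0.034,0,0,0,1]]
  ]
}}

```text
time_s: 26.92
position: [0.6418, 0.0014, 0.0492]
tcp_rot: [0.798, -0.591, -0.095, -0.071]
ft_force: [0.9, 0.9, -2.5]
width: 0.0226
gripper_force: 107.8
```

Call:
{"op": "carry_out", "data": {
  "motion": [
    [[0.028,0.001,-0.007,0,0,0,1],[0.056,0.002,-0.0135,0,0,0,1],[0.084,0.003,-0.0205,0,0,0,1],[0.112,0.004,-0.0275,0,0,0,1],[0.14,0.005,-0.034,0,0,0,1]]
  ]
}}

```text
time_s: 27.33
position: [0.653, -0.0404, 0.0493]
tcp_rot: [0.798, -0.591, -0.095, -0.071]
ft_force: [0.7, 0.8, -2.9]
width: 0.0222
gripper_force: 107.8
```

Call:
{"op": "carry_out", "data": {
  "motion": [
    [[-0.0045,0.0005,-0.0195,0.0005,-0.005,0.002,1],[-0.0105,0.0025,-0.046,0.002,-0.005,0.0075,1],[-0.016,0.006,-0.0725,0.004,-0.005,0.0165,1],[-0.0215,0.0105,-0.099,0.007,-0.005,0.0285,1],[-0.027,0.0165,-0.126,0.011,-0.005,0.044,1]]
  ]
}}

```text
time_s: 27.75
position: [0.6484, -0.0415, 0.0892]
tcp_rot: [0.768, -0.629, -0.095, -0.079]
ft_force: [0.2, 0.7, -2.4]
width: 0.0225
gripper_force: 107.7
```

Call:
{"op": "carry_out", "data": {
  "motion": [
    [[-0.0045,0.0065,-0.027,0.0045,0,0.0185,1],[-0.009,0.0145,-0.054,0.01,0,0.04,1],[-0.013,0.023,-0.081,0.0165,0,0.064,1],[-0.017,0.033,-0.108,0.023,0,0.0905,1],[-0.0205,0.0435,-0.135,0.0305,0,0.1195,1]]
  ]
}}

```text
time_s: 28.17
position: [0.6361, -0.0481, 0.1301]
tcp_rot: [-0.68, 0.723, 0.084, 0.091]
ft_force: [0.9, 0.2, -2.3]
width: 0.0226
gripper_force: 107.7
```

Call:
{"op": "carry_out", "data": {
  "motion": [
    [[-0.0005,0.01,-0.028,0.008,0,0.0315,1],[-0.001,0.021,-0.056,0.0165,0,0.065,1],[0.0025,0.032,-0.071,0.0255,0,0.1,1],[0.01,0.044,-0.0725,0.035,0,0.1375,1],[0.0175,0.0565,-0.0745,0.045,0,0.1765,1]]
  ]
}}

```text
time_s: 28.58
position: [0.6186, -0.0578, 0.1504]
tcp_rot: [-0.53, 0.839, 0.065, 0.106]
ft_force: [-0.7, -0.5, -2.7]
width: 0.0224
gripper_force: 107.7
```

```bash
python3 - <<'E'
from h import *
s=status()
p,d=imaging.read_camera('scene');W=world(d,imaging.get_calibration('scene'))
tip=s[0]+s[1].apply([-.2125,0,.0529])
# casting-like points in scoop frame (tool->scoop)
o=s[1].inv().apply(W.reshape(-1,3)-s[0]);S=np.c_[-o[:,0]-.1375,o[:,1],-(o[:,2]-.0529)]*1000
m=(abs(S[:,0])<78)&(abs(S[:,1])<48)&(S[:,2]>14)&(S[:,2]<50)&(S[:,0]>-72);x=S[m]
print(m.sum(),np.percentile(x,[2,50,98],axis=0).round() if m.sum() else '')
E
```

```text
28.5833 [ 0.6186 -0.0578  0.1504] yaw 62.57 pitch 0.2494 tip rack -180.6 -117.0 tipz 151.6 F [-0.7 -0.5 -2.7] q [-0.21  0.44 -0.01  1.06  0.24 -1.32] w 0.0224
557 [[-67. -45.  16.]
 [-34.  -3.  29.]
 [ 11.  47.  38.]]
```

Both castings are still aboard, at heights to 38 mm in the pan. I continue the swing to the tray.

Call:
{"op": "carry_out", "data": {
  "motion": [
    [[0.012,0.009,-0.003,0.01,0,0.04,1],[0.024,0.0185,-0.006,0.021,0,0.082,1],[0.0365,0.028,-0.0095,0.032,0,0.125,1],[0.0495,0.038,-0.0125,0.043,0,0.169,1],[0.0625,0.048,-0.016,0.0545,0,0.214,1]]
  ]
}}

```text
time_s: 29.05
position: [0.5971, -0.0691, 0.1497]
tcp_rot: [-0.324, 0.938, 0.04, 0.118]
ft_force: [0.1, -0.1, -1.5]
width: 0.0225
gripper_force: 107.8
```

Call:
{"op": "carry_out", "data": {
  "motion": [
    [[0.016,0.003,-0.004,0.0115,0,0.0455,1],[0.0325,0.006,-0.0085,0.0235,0,0.092,1],[0.049,0.0095,-0.0125,0.0355,0,0.1385,1],[0.0655,0.0125,-0.0165,0.0475,0,0.1855,1],[0.082,0.0155,-0.021,0.0595,0,0.233,1]]
  ]
}}

```text
time_s: 29.47
position: [0.5742, -0.0812, 0.1497]
tcp_rot: [-0.08, 0.989, 0.009, 0.125]
ft_force: [0.2, 0.4, -2.6]
width: 0.0225
gripper_force: 107.8
```

Call:
{"op": "carry_out", "data": {
  "motion": [
    [[0.016,-0.0055,-0.004,0.012,0,0.047,1],[0.0315,-0.011,-0.008,0.024,0,0.094,1],[0.0475,-0.0165,-0.012,0.036,0,0.141,1],[0.063,-0.022,-0.016,0.048,0,0.187,1],[0.078,-0.0275,-0.02,0.0595,0,0.233,1]]
  ]
}}

```text
time_s: 29.88
position: [0.5517, -0.0932, 0.1498]
tcp_rot: [0.169, 0.978, -0.022, 0.123]
ft_force: [0.3, -0.2, -2.7]
width: 0.0222
gripper_force: 107.8
```

Call:
{"op": "carry_out", "data": {
  "motion": [
    [[0.0105,-0.012,-0.0025,0.0115,0,0.045,1],[0.021,-0.024,-0.0055,0.0225,0,0.089,1],[0.031,-0.0355,-0.008,0.0335,0,0.132,1],[0.0405,-0.047,-0.0105,0.0445,0,0.1735,1],[0.05,-0.0575,-0.013,0.0545,0,0.214,1]]
  ]
}}

```text
time_s: 30.3
position: [0.5315, -0.1043, 0.1499]
tcp_rot: [0.388, 0.913, -0.049, 0.115]
ft_force: [0.5, 0.5, -3.0]
width: 0.0227
gripper_force: 107.9
```

Call:
{"op": "carry_out", "data": {
  "motion": [
    [[0.0035,-0.0135,-0.001,0.01,0,0.039,1],[0.007,-0.0265,-0.0015,0.0195,0,0.076,1],[0.01,-0.039,-0.0025,0.0285,0,0.1115,1],[0.013,-0.0505,-0.0035,0.037,0,0.145,1],[0.0155,-0.0615,-0.004,0.045,0,0.1765,1]]
  ]
}}

```text
time_s: 30.72
position: [0.5151, -0.1136, 0.1499]
tcp_rot: [0.554, 0.823, -0.07, 0.104]
ft_force: [-0.3, 0.2, -1.9]
width: 0.0228
gripper_force: 107.8
```

Call:
{"op": "carry_out", "data": {
  "motion": [
    [[-0.0015,-0.0105,0.0005,0.0075,0,0.029,1],[-0.0025,-0.02,0.0005,0.014,0,0.0555,1],[-0.0035,-0.0285,0.001,0.0205,0,0.08,1],[-0.0045,-0.036,0.001,0.026,0,0.101,1],[-0.0055,-0.0425,0.0015,0.0305,0,0.1195,1]]
  ]
}}

```text
time_s: 31.13
position: [0.5041, -0.12, 0.1498]
tcp_rot: [0.655, 0.745, -0.082, 0.094]
ft_force: [-0.7, -0.2, -2.3]
width: 0.0227
gripper_force: 107.9
```

Call:
{"op": "carry_out", "data": {
  "motion": [
    [[-0.002,-0.005,0.0005,0.003,0,0.012,1],[-0.004,-0.009,0.001,0.005,0,0.02,1],[-0.005,-0.012,0.0015,0.0065,0,0.025,1],[-0.0055,-0.014,0.0015,0.007,0,0.027,1],[-0.006,-0.0145,0.0015,0.007,0,0.0275,1]]
  ]
}}

```text
time_s: 31.55
position: [0.5, -0.1228, 0.1493]
tcp_rot: [0.676, 0.726, -0.085, 0.092]
ft_force: [-0.8, 0.5, -2.9]
width: 0.0226
gripper_force: 107.8
```

```bash
cat >> h.py <<'E'
def TT(D,yaw,p,z):  # tip D mm inside the tray's left wall (outer face), heading yaw
    a=np.deg2rad(-87.3);t=np.array([.505,-.218])+D/1000*np.array([np.cos(a),np.sin(a)])
    return tool(t,np.deg2rad(yaw),p,z/1000,'tip')
E
python3 - <<'E'
from h import *
s=status()
y=-87.3
path(s,[(10,TT(120,y,.24,88)),(10,TT(122,y,.10,62)),(10,TT(124,y,-.02,46)),(10,TT(126,y,-.12,32)),(10,TT(126,y,-.22,22)),(10,TT(126,y,-.32,16))])
E
```

```text
31.55 [ 0.5    -0.1228  0.1493] yaw -87.94 pitch 0.2511 tip rack -588.3 210.5 tipz 150.9 F [-0.8  0.5 -2.9] q [-0.1   0.25 -0.29  0.99 -0.25  1.39] w 0.0226
[[0.0062, 0.0002, 0.0192, -0.0001, 0.0005, -0.0005], [0.0124, 0.0004, 0.0384, -0.0002, 0.0011, -0.001], [0.0186, 0.0005, 0.0576, -0.0003, 0.0016, -0.0015], [0.0248, 0.0007, 0.0768, -0.0004, 0.0021, -0.0021], [0.0309, 0.0009, 0.096, -0.0005, 0.0027, -0.0026]]
[[0.0061, 0.0002, 0.0192, -0.0001, 0.0005, -0.0005], [0.0122, 0.0004, 0.0385, -0.0002, 0.0011, -0.001], [0.0182, 0.0006, 0.0577, -0.0003, 0.0016, -0.0015], [0.0243, 0.0008, 0.077, -0.0004, 0.0021, -0.0021], [0.0304, 0.001, 0.0962, -0.0005, 0.0027, -0.0026]]
[[-0.0017, 0.0, -0.0011, 0.0, 0.0067, 0.0], [-0.0035, -0.0001, -0.0023, 0.0, 0.0134, 0.0], [-0.0052, -0.0001, -0.0034, 0.0, 0.0201, 0.0], [-0.007, -0.0002, -0.0045, 0.0, 0.0267, 0.0], [-0.0087, -0.0002, -0.0057, 0.0, 0.0334, 0.0]]
[[-0.0017, 0.0, -0.0013, 0.0, 0.0067, 0.0], [-0.0033, -0.0001, -0.0025, 0.0, 0.0134, 0.0], [-0.005, -0.0001, -0.0038, 0.0, 0.0201, 0.0], [-0.0066, -0.0002, -0.005, 0.0, 0.0267, 0.0], [-0.0083, -0
[... 1240 characters left out ...]
0.0048, 0.0], [-0.0046, -0.0002, -0.0076, 0.0, 0.0095, 0.0], [-0.007, -0.0003, -0.0114, 0.0, 0.0143, 0.0], [-0.0093, -0.0004, -0.0152, 0.0, 0.0191, 0.0], [-0.0116, -0.0005, -0.019, 0.0, 0.0239, 0.0]]
[[-0.0025, -0.0001, -0.005, 0.0, 0.0048, 0.0], [-0.0051, -0.0002, -0.0101, 0.0, 0.0095, 0.0], [-0.0076, -0.0004, -0.0151, 0.0, 0.0143, 0.0], [-0.0102, -0.0005, -0.0201, 0.0, 0.0191, 0.0], [-0.0127, -0.0006, -0.0252, 0.0, 0.0239, 0.0]]
[[-0.0023, -0.0001, -0.0052, 0.0, 0.0048, 0.0], [-0.0046, -0.0002, -0.0103, 0.0, 0.0095, 0.0], [-0.0069, -0.0004, -0.0155, 0.0, 0.0143, 0.0], [-0.0092, -0.0005, -0.0206, 0.0, 0.0191, 0.0], [-0.0115, -0.0006, -0.0258, 0.0, 0.0239, 0.0]]
end [ 0.5023 -0.159   0.1331]
```

Call:
{"op": "carry_out", "data": {
  "motion": [
    [[0.006,0,0.019,0,0.0005,-0.0005,1],[0.0125,0.0005,0.0385,0,0.001,-0.001,1],[0.0185,0.0005,0.0575,0,0.0015,-0.0015,1],[0.025,0.0005,0.077,0,0.002,-0.002,1],[0.031,0.001,0.096,-0.0005,0.0025,-0.0025,1]]
  ]
}}

```text
time_s: 31.97
position: [0.5, -0.121, 0.118]
tcp_rot: [0.675, 0.728, -0.083, 0.09]
ft_force: [-0.1, 0.5, -2.0]
width: 0.0229
gripper_force: 108.0
```

Call:
{"op": "carry_out", "data": {
  "motion": [
    [[0.006,0,0.019,0,0.0005,-0.0005,1],[0.012,0.0005,0.0385,0,0.001,-0.001,1],[0.018,0.0005,0.0575,0,0.0015,-0.0015,1],[0.0245,0.001,0.077,0,0.002,-0.002,1],[0.0305,0.001,0.096,-0.0005,0.0025,-0.0025,1]]
  ]
}}

```text
time_s: 32.38
position: [0.5004, -0.1191, 0.0881]
tcp_rot: [0.673, 0.73, -0.081, 0.088]
ft_force: [-0.0, 0.4, -2.1]
width: 0.0226
gripper_force: 108.0
```

Call:
{"op": "carry_out", "data": {
  "motion": [
    [[-0.0015,0,-0.001,0,0.0065,0,1],[-0.0035,0,-0.0025,0,0.0135,0,1],[-0.005,0,-0.0035,0,0.02,0,1],[-0.007,0,-0.0045,0,0.0265,0,1],[-0.0085,0,-0.0055,0,0.0335,0,1]]
  ]
}}

```text
time_s: 32.8
position: [0.5008, -0.1215, 0.0914]
tcp_rot: [0.675, 0.732, -0.057, 0.063]
ft_force: [-0.6, -0.4, -2.0]
width: 0.0222
gripper_force: 107.9
```

Call:
{"op": "carry_out", "data": {
  "motion": [
    [[-0.0015,0,-0.0015,0,0.0065,0,1],[-0.0035,0,-0.0025,0,0.0135,0,1],[-0.005,0,-0.004,0,0.02,0,1],[-0.0065,0,-0.005,0,0.0265,0,1],[-0.0085,0,-0.0065,0,0.0335,0,1]]
  ]
}}

```text
time_s: 33.22
position: [0.5007, -0.1235, 0.0934]
tcp_rot: [0.677, 0.734, -0.034, 0.037]
ft_force: [-0.2, 0.0, -2.7]
width: 0.0225
gripper_force: 107.9
```

```bash
cat >> h.py <<'E'
def inpan(cam='top'):
    s=fk();s=(s[0],R.from_euler('z',-OFF)*s[1]);p,d=imaging.read_camera(cam);W=world(d,imaging.get_calibration(cam)).reshape(-1,3)
    o=s[1].inv().apply(W-s[0]);S=np.c_[-o[:,0]-.1375,o[:,1],-(o[:,2]-.0529)]*1000
    m=(S[:,0]<78)&(abs(S[:,1])<46)&(S[:,2]>12)&(S[:,2]<55)&(S[:,0]>-68);x=S[m]
    print(cam,m.sum(),np.percentile(x,[2,50,98],axis=0).round().tolist() if m.sum() else '')
    f=(S[:,0]<72)&(abs(S[:,1])<40)&(abs(S[:,2])<8)&(S[:,0]>10);print('floor z',np.median(S[f,2]),np.polyfit(S[f,0],S[f,2],1) if f.sum()>20 else '')
E
python3 - <<'E'
from h import *
s=status();inpan('top');inpan('scene')
E
```

```text
33.2167 [ 0.5007 -0.1235  0.0934] yaw -87.34 pitch 0.0992 tip rack -587.4 207.3 tipz 61.8 F [-0.2  0.  -2.7] q [-0.19  0.31 -0.33  0.9  -0.1   1.3 ] w 0.0225
top 9 [[-10.0, -27.0, 13.0], [-7.0, -26.0, 30.0], [-3.0, -19.0, 36.0]]
floor z 1.8204629993459447 [-0.0162596   2.51672929]
scene 523 [[-64.0, -45.0, 13.0], [-35.0, 5.0, 29.0], [15.0, 40.0, 38.0]]
floor z 0.20347802307964236 [-0.01267661  0.64402745]
```

Both are aboard, the pan is aligned (slope error ~0.01), and the tip is over the tray. Now I tip gently.

Call:
{"op": "carry_out", "data": {
  "motion": [
    [[-0.0025,0,-0.003,0,0.0055,0,1],[-0.0055,0,-0.006,0,0.0115,0,1],[-0.008,0,-0.009,0,0.017,0,1],[-0.011,-0.0005,-0.012,0,0.023,0,1],[-0.0135,-0.0005,-0.015,0,0.0285,0,1]]
  ]
}}

```text
time_s: 33.73
position: [0.5009, -0.1272, 0.0983]
tcp_rot: [0.678, 0.735, -0.013, 0.015]
ft_force: [-0.2, -0.2, -2.2]
width: 0.0226
gripper_force: 107.9
```

Call:
{"op": "carry_out", "data": {
  "motion": [
    [[-0.0025,0,-0.003,0,0.0055,0,1],[-0.005,0,-0.0065,0,0.0115,0,1],[-0.0075,0,-0.0095,0,0.017,0,1],[-0.0105,-0.0005,-0.0125,0,0.023,0,1],[-0.013,-0.0005,-0.0155,0,0.0285,0,1]]
  ]
}}

```text
time_s: 34.15
position: [0.501, -0.1309, 0.1031]
tcp_rot: [0.678, 0.735, 0.007, -0.007]
ft_force: [-0.0, -0.8, -2.6]
width: 0.0224
gripper_force: 107.9
```

Call:
{"op": "carry_out", "data": {
  "motion": [
    [[-0.003,0,-0.0025,0,0.005,0,1],[-0.0055,0,-0.0045,0,0.0095,0,1],[-0.0085,0,-0.007,0,0.0145,0,1],[-0.0115,-0.0005,-0.0095,0,0.019,0,1],[-0.0145,-0.0005,-0.0115,0,0.024,0,1]]
  ]
}}

```text
time_s: 34.57
position: [0.5012, -0.1352, 0.1065]
tcp_rot: [0.677, 0.735, 0.024, -0.026]
ft_force: [-0.0, -0.6, -3.0]
width: 0.0225
gripper_force: 107.9
```

Call:
{"op": "carry_out", "data": {
  "motion": [
    [[-0.003,0,-0.0025,0,0.005,0,1],[-0.0055,0,-0.005,0,0.0095,0,1],[-0.0085,0,-0.0075,0,0.0145,0,1],[-0.011,-0.0005,-0.01,0,0.019,0,1],[-0.014,-0.0005,-0.0125,0,0.024,0,1]]
  ]
}}

```text
time_s: 34.98
position: [0.5014, -0.1397, 0.1099]
tcp_rot: [0.677, 0.734, 0.041, -0.044]
ft_force: [-0.1, 0.5, -3.1]
width: 0.0225
gripper_force: 107.9
```

Call:
{"op": "carry_out", "data": {
  "motion": [
    [[-0.0025,0,-0.0035,0,0.005,0,1],[-0.005,0,-0.0075,0,0.0095,0,1],[-0.0075,0,-0.011,0,0.0145,0,1],[-0.01,-0.0005,-0.0145,0,0.019,0,1],[-0.0125,-0.0005,-0.0185,0,0.024,0,1]]
  ]
}}

```text
time_s: 35.4
position: [0.5016, -0.1441, 0.115]
tcp_rot: [0.675, 0.733, 0.058, -0.063]
ft_force: [-0.7, 1.0, -3.2]
width: 0.0227
gripper_force: 107.9
```

Call:
{"op": "carry_out", "data": {
  "motion": [
    [[-0.0025,0,-0.004,0,0.005,0,1],[-0.0045,0,-0.0075,0,0.0095,0,1],[-0.007,0,-0.0115,0,0.0145,0,1],[-0.0095,-0.0005,-0.015,0,0.019,0,1],[-0.0115,-0.0005,-0.019,0,0.024,0,1]]
  ]
}}

```text
time_s: 35.82
position: [0.5019, -0.1485, 0.1201]
tcp_rot: [0.674, 0.731, 0.075, -0.081]
ft_force: [-0.5, -0.1, -1.3]
width: 0.0225
gripper_force: 108.0
```

Call:
{"op": "carry_out", "data": {
  "motion": [
    [[-0.0025,0,-0.005,0,0.005,0,1],[-0.005,0,-0.01,0,0.0095,0,1],[-0.0075,-0.0005,-0.015,0,0.0145,0,1],[-0.01,-0.0005,-0.02,0,0.019,0,1],[-0.0125,-0.0005,-0.025,0,0.024,0,1]]
  ]
}}

```text
time_s: 36.23
position: [0.5021, -0.1537, 0.1266]
tcp_rot: [0.672, 0.729, 0.092, -0.099]
ft_force: [-0.4, -0.1, -1.6]
width: 0.0228
gripper_force: 108.0
```

Call:
{"op": "carry_out", "data": {
  "motion": [
    [[-0.0025,0,-0.005,0,0.005,0,1],[-0.0045,0,-0.0105,0,0.0095,0,1],[-0.007,-0.0005,-0.0155,0,0.0145,0,1],[-0.009,-0.0005,-0.0205,0,0.019,0,1],[-0.0115,-0.0005,-0.026,0,0.024,0,1]]
  ]
}}

```text
time_s: 36.65
position: [0.5024, -0.1591, 0.1332]
tcp_rot: [0.669, 0.726, 0.109, -0.118]
ft_force: [0.0, -0.3, -1.2]
width: 0.0228
gripper_force: 108.0
```

```bash
cat >> h.py <<'E'
def tray():
    for cam in ['top','scene']:
        p,d=imaging.read_camera(cam);W=world(d,imaging.get_calibration(cam)).reshape(-1,3)
        a=np.deg2rad(2.7);ty=-np.array([np.sin(a),-np.cos(a)])  # tray y axis ~ (-.047,.999)
        tx=np.array([ty[1],-ty[0]]);c=np.array([.511,-.3527]);L=np.c_[(W[:,:2]-c)@tx,(W[:,:2]-c)@ty,W[:,2]]*1000
        m=(abs(L[:,0])<92)&(abs(L[:,1])<127)&(L[:,2]>16)&(L[:,2]<60);x=L[m]
        from scipy.cluster.hierarchy import fclusterdata
        if m.sum()>10:
            k=fclusterdata(x,7,criterion='distance')
            for i in set(k):
                q=x[k==i]
                if len(q)>8: print(cam,len(q),q.min(0).round(),q.max(0).round(),q.mean(0).round())
E
python3 - <<'E'
from h import *
s=status();inpan('top');inpan('scene');tray()
E
```

```text
36.65 [ 0.5024 -0.1591  0.1332] yaw -87.34 pitch -0.3213 tip rack -591.2 208.0 tipz 15.9 F [ 0.  -0.3 -1.2] q [-0.46  0.46 -0.05  1.23  0.27  1.01] w 0.0228
top 0 
floor z nan 
scene 52 [[-66.0, -46.0, 13.0], [-12.0, -44.0, 21.0], [32.0, -2.0, 31.0]]
floor z 1.503993636054045 [-0.00914307  1.95522146]
scene 510 [ -42. -127.   16.] [ 51. -59.  47.] [  8. -90.  33.]
scene 1056 [-53.   7.  16.] [ 59. 127.  60.] [ 1. 67. 39.]
scene 38 [-92.  26.  17.] [-88.  76.  39.] [-90.  55.  29.]
scene 100 [ -92. -124.   17.] [-86.  20.  40.] [-90. -57.  27.]
  return _methods._mean(a, axis=axis, dtype=dtype,
  ret = ret.dtype.type(ret / rcount)
```

The pan is empty and both castings lie side by side at the tray's far end (tray y -127 to -59). Now I lift off and take the scoop back to its free spot.

```bash
python3 - <<'E'
from h import *
s=status()
b=G(.503,-.14,-87.3,-.1,75);c=G(.503,-.125,-87.3,0,110)
tt=[]
for k in range(1,21):
    e=k/20;e=e*e*(3-2*e);tt.append(G(.503+.0155*e,-.125+.202*e,-87.3+56.5*e,0,110))
d=tt[-1];m=G(.5185,.077,-30.8,0,8);f=G(.5185,.077,-30.8,0,.2)
path(s,[(5,b),(5,c)]+[(1,t) for t in tt]+[(5,m),(5,f)])
E
```

```text
36.85 [ 0.5024 -0.1591  0.133 ] yaw -87.35 pitch -0.3204 tip rack -591.3 208.1 tipz 15.8 F [-0.4 -0.1 -1. ] q [-0.46  0.46 -0.05  1.23  0.27  1.01] w 0.0222
[[0.015, 0.0014, -0.0062, 0.0, -0.021, -0.0001], [0.03, 0.0028, -0.0124, 0.0001, -0.0421, -0.0002], [0.045, 0.0042, -0.0185, 0.0001, -0.0631, -0.0002], [0.06, 0.0056, -0.0247, 0.0001, -0.0842, -0.0003], [0.075, 0.007, -0.0309, 0.0001, -0.1052, -0.0004]]
[[0.0112, 0.0008, -0.0083, 0.0, -0.0095, 0.0], [0.0225, 0.0016, -0.0166, 0.0, -0.0191, 0.0], [0.0337, 0.0025, -0.0249, 0.0, -0.0286, 0.0], [0.045, 0.0033, -0.0331, 0.0, -0.0382, 0.0], [0.0562, 0.0041, -0.0414, 0.0, -0.0477, 0.0]]
[[0.0048, 0.0008, 0.0, 0.0, 0.0, -0.0034], [0.0187, 0.003, 0.0, 0.0, 0.0, -0.0132], [0.0405, 0.0065, 0.0, 0.0, 0.0, -0.0286], [0.0694, 0.0111, 0.0, 0.0, 0.0, -0.049], [0.1042, 0.0167, 0.0, 0.0, 0.0, -0.0736]]
[[0.0384, 0.0124, 0.0, 0.0, 0.0, -0.0281], [0.0806, 0.0261, 0.0, 0.0, 0.0, -0.0591], [0.1258, 0.0407, 0.0, 0.0, 0.0, -0.0922], [0.1729, 0.0559, 0.0, 0.0, 0.0, -0.1267], [0.2209, 0.0714, 0.0, 0.0, 0.0, -0.1618]]
[[0.0401, 0.0306, 0.0, 0.0, 0.0, -0.0352], [0.0795, 0.0606, 0.0, 0.0, 0.0, -0.0697], [0.1172, 0.0894, 0.0, 0.0, 0.0, -0.1028], [0.1525, 0.1163, 0.0, 0.0, 0.0, -0.1337], [0.1846, 0.1408, 0.0, 0.0, 0.0, -0.1618]]
[[0.0193, 0.0295, 0.0, 0.0, 0.0, -0.0246], [0.0354, 0.0539, 0.0, 0.0, 0.0, -0.045], [0.0475, 0.0724, 0.0, 0.0, 0.0, -0.0604], [0.0552, 0.0842, 0.0, 0.0, 0.0, -0.0702], [0.0578, 0.0883, 0.0, 0.0, 0.0, -0.0736]]
[[0.0, 0.0, 0.068, 0.0, 0.0, 0.0], [0.0, 0.0, 0.136, 0.0, 0.0, 0.0], [0.0, 0.0, 0.204, 0.0, 0.0, 0.0], [0.0, 0.0, 0.272, 0.0, 0.0, 0.0], [0.0, 0.0, 0.34, 0.0, 0.0, 0.0]]
[[0.0, 0.0, 0.0052, 0.0, 0.0, 0.0], [0.0, 0.0, 0.0104, 0.0, 0.0, 0.0], [0.0, 0.0, 0.0156, 0.0, 0.0, 0.0], [0.0, 0.0, 0.0208, 0.0, 0.0, 0.0], [0.0, 0.0, 0.026, 0.0, 0.0, 0.0]]
end [0.5185 0.077  0.0531]
```

Call:
{"op": "carry_out", "data": {
  "motion": [
    [[0.015,0.0015,-0.006,0,-0.021,0,1],[0.03,0.003,-0.0125,0,-0.042,0,1],[0.045,0.004,-0.0185,0,-0.063,0,1],[0.06,0.0055,-0.0245,0,-0.084,-0.0005,1],[0.075,0.007,-0.031,0,-0.105,-0.0005,1]]
  ]
}}

```text
time_s: 37.27
position: [0.503, -0.1402, 0.1492]
tcp_rot: [0.677, 0.735, 0.034, -0.036]
ft_force: [0.8, 0.3, -2.3]
width: 0.0227
gripper_force: 108.0
```

Call:
{"op": "carry_out", "data": {
  "motion": [
    [[0.011,0.001,-0.0085,0,-0.0095,0,1],[0.0225,0.0015,-0.0165,0,-0.019,0,1],[0.0335,0.0025,-0.025,0,-0.0285,0,1],[0.045,0.0035,-0.033,0,-0.038,0,1],[0.056,0.004,-0.0415,0,-0.0477,0,1]]
  ]
}}

```text
time_s: 37.68
position: [0.5029, -0.1249, 0.1631]
tcp_rot: [0.678, 0.735, -0.0, 0.0]
ft_force: [-0.1, 0.2, -0.9]
width: 0.0225
gripper_force: 108.0
```

Call:
{"op": "carry_out", "data": {
  "motion": [
    [[0.005,0.001,0,0,0,-0.0035,1],[0.0185,0.003,0,0,0,-0.013,1],[0.0405,0.0065,0,0,0,-0.0285,1],[0.0695,0.011,0,0,0,-0.049,1],[0.104,0.0165,0,0,0,-0.0735,1]]
  ]
}}

```text
time_s: 38.1
position: [0.5052, -0.0932, 0.1628]
tcp_rot: [0.618, 0.786, 0.0, -0.0]
ft_force: [-0.6, -0.5, -1.4]
width: 0.0228
gripper_force: 108.2
```

Call:
{"op": "carry_out", "data": {
  "motion": [
    [[0.0385,0.0125,0,0,0,-0.028,1],[0.0805,0.026,0,0,0,-0.059,1],[0.126,0.0405,0,0,0,-0.092,1],[0.173,0.056,0,0,0,-0.1265,1],[0.221,0.0715,0,0,0,-0.162,1]]
  ]
}}

```text
time_s: 38.52
position: [0.5105, -0.0231, 0.1628]
tcp_rot: [0.475, 0.88, 0.0, -0.0]
ft_force: [0.1, 0.1, -1.0]
width: 0.0225
gripper_force: 108.2
```

Call:
{"op": "carry_out", "data": {
  "motion": [
    [[0.04,0.0305,0,0,0,-0.035,1],[0.0795,0.0605,0,0,0,-0.0695,1],[0.117,0.0895,0,0,0,-0.103,1],[0.1525,0.1165,0,0,0,-0.1335,1],[0.1845,0.141,0,0,0,-0.162,1]]
  ]
}}

```text
time_s: 38.93
position: [0.5158, 0.0465, 0.1629]
tcp_rot: [0.32, 0.948, 0.0, -0.0]
ft_force: [-0.3, 0.1, -1.5]
width: 0.0224
gripper_force: 108.2
```

Call:
{"op": "carry_out", "data": {
  "motion": [
    [[0.0195,0.0295,0,0,0,-0.0245,1],[0.0355,0.054,0,0,0,-0.045,1],[0.0475,0.0725,0,0,0,-0.0605,1],[0.055,0.084,0,0,0,-0.07,1],[0.058,0.0885,0,0,0,-0.0735,1]]
  ]
}}

```text
time_s: 39.35
position: [0.5184, 0.0776, 0.163]
tcp_rot: [0.247, 0.969, 0.0, -0.0]
ft_force: [-0.5, -0.8, -1.9]
width: 0.0226
gripper_force: 108.2
```

Call:
{"op": "carry_out", "data": {
  "motion": [
    [[0,0,0.068,0,0,0,1],[0,0,0.136,0,0,0,1],[0,0,0.204,0,0,0,1],[0,0,0.272,0,0,0,1],[0,0,0.335,0,0,0,1]]
  ]
}}

```text
time_s: 39.77
position: [0.5182, 0.0768, 0.0616]
tcp_rot: [0.249, 0.969, 0.0, -0.0]
ft_force: [0.6, 0.5, -1.4]
width: 0.0227
gripper_force: 108.2
```

```bash
python3 - <<'E'
from h import *
s=status();path(s,[(5,G(.5185,.077,-30.8,0,.2))])
E
```

```text
39.7667 [0.5182 0.0768 0.0616] yaw -30.8 pitch -0.0002 tip rack -338.7 -55.5 tipz 8.6 F [ 0.6  0.5 -1.4] q [ 0.15  0.38 -0.32  0.87  0.    0.65] w 0.0227
[[-0.0001, 0.0002, 0.0056, 0.0001, 0.0, 0.0], [-0.0002, 0.0005, 0.0113, 0.0001, 0.0, 0.0], [-0.0003, 0.0007, 0.0169, 0.0002, -0.0001, 0.0], [-0.0004, 0.0009, 0.0226, 0.0002, -0.0001, 0.0], [-0.0006, 0.0012, 0.0282, 0.0003, -0.0001, 0.0]]
end [0.5185 0.077  0.0531]
```

Call:
{"op": "carry_out", "data": {
  "motion": [
    [[0,0,0.0055,0,0,0,1],[0,0,0.0115,0,0,0,1],[0,0,0.017,0,0,0,1],[0,0,0.0225,0,0,0,1],[0,0,0.028,0,0,0,1]]
  ]
}}

```text
time_s: 40.18
position: [0.5192, 0.0772, 0.0552]
tcp_rot: [0.248, 0.969, 0.001, 0.001]
ft_force: [-0.2, 0.6, -1.3]
width: 0.0224
gripper_force: 107.9
```

Call:
{"op": "carry_out", "data": {
  "motion": [
    [[0,0,0,0,0,0,-1],[0,0,0,0,0,0,-1],[0,0,0,0,0,0,-1],[0,0,0,0,0,0,-1],[0,0,0,0,0,0,-1]]
  ]
}}

```text
time_s: 40.6
position: [0.5186, 0.0772, 0.0544]
tcp_rot: [0.248, 0.969, 0.0, 0.0]
ft_force: [0.2, -1.3, 0.7]
width: 0.081
gripper_force: 0.0
```

Call:
{"op": "carry_out", "data": {
  "motion": [
    [[0,0,0,0,0,0,-1],[0,0,0,0,0,0,-1],[0,0,-0.05,0,0,0,-1],[0,0,-0.12,0,0,0,-1],[0,0,-0.2,0,0,0,-1]]
  ]
}}

```text
time_s: 41.02
position: [0.5176, 0.077, 0.1142]
tcp_rot: [0.248, 0.969, -0.0, -0.001]
ft_force: [1.2, -0.1, 0.0]
width: 0.0854
gripper_force: 0.0
```

Call:
{"op": "carry_out", "data": {
  "motion": [
    [[0,0,-0.1,0,0,0,-1],[0,0,-0.2,0,0,0,-1],[0,0,-0.3,0,0,0,-1],[0,0,-0.4,0,0,0,-1],[0,0,-0.4,0,0,0,-1]]
  ]
}}

```text
time_s: 41.43
position: [0.5203, 0.0773, 0.2398]
tcp_rot: [0.248, 0.969, 0.002, 0.003]
ft_force: [1.6, 0.6, 1.3]
width: 0.0853
gripper_force: 0.0
```

```bash
python3 - <<'E'
from h import *
s=status();tray()
p,d=imaging.read_camera('wrist');W=world(d,imaging.get_calibration('wrist')).reshape(-1,3)
c=np.array([.637,.004]);h=np.deg2rad(-30.8);u=np.array([np.cos(h),np.sin(h)]);v=np.array([-u[1],u[0]])
L=np.c_[(W[:,:2]-c)@u,(W[:,:2]-c)@v];m=(abs(L[:,0])<.05)&(abs(L[:,1])<.04)
A=np.c_[L[m],np.ones(m.sum())];print('pan plane',np.linalg.lstsq(A,W[m,2],rcond=None)[0])
q,_=imaging.read_camera('scene');cv2.imwrite('pics/fin.png',cv2.resize(q[...,::-1],(800,600),interpolation=cv2.INTER_CUBIC))
E
```

```text
41.4333 [0.5203 0.0773 0.2398] yaw -30.76 pitch 0.0058 tip rack -338.6 -58.2 tipz 188.1 F [1.6 0.6 1.3] q [ 0.15  0.26 -0.01  1.29  0.    0.65] w 0.0853
top 396 [ -42. -125.   20.] [ 41. -57.  48.] [ -1. -86.  36.]
scene 34 [-92.  45.  16.] [-88.  86.  40.] [-90.  67.  28.]
scene 10 [-92.  30.  16.] [-88.  40.  38.] [-90.  35.  28.]
scene 25 [-92. -33.  22.] [-86.  26.  41.] [-90.   0.  32.]
scene 22 [ -92. -124.   16.] [ -88. -103.   37.] [ -91. -114.   27.]
scene 16 [-92. -92.  18.] [-89. -68.  37.] [-91. -83.  28.]
scene 11 [-91. -61.  19.] [-89. -36.  30.] [-90. -51.  24.]
scene 506 [ -41. -127.   16.] [ 48. -58.  47.] [  7. -90.  33.]
pan plane [-0.00167058 -0.00173773  0.00023763]
```

View pics/fin.png

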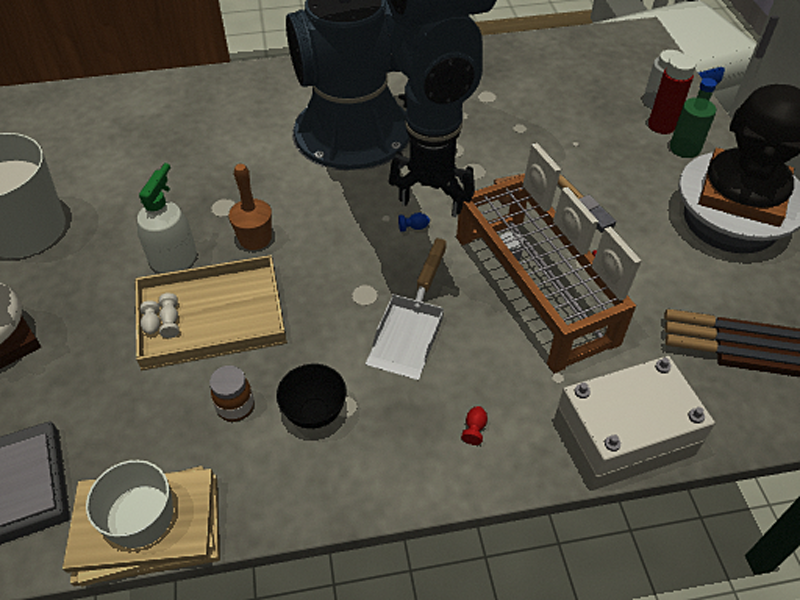

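The final view shows both castings side by side in the tray at (160,315), the scoop flat on the bench at (405,335), the gripper clear and everything else in place. Handing in.

```bash
python3 -c "
from cell import r
print(r.close_job())"
```

```text
the job is handed in; nothing more can be done
None
```

I handed the job in at about 41 s of the 72 s: both castings lie in the tray, the scoop lies flat on the bench with the gripper clear, and nothing else appears to have moved; the hand-in returned no verdict.

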